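# Spin the encoder flywheel and stop it on its home flag

## Robot

A 6-joint arm with a two-finger parallel gripper is mounted at the origin on the work surface. World frame = base frame: x ahead of the robot, y to its left, z up, the work surface at z = 0. Lengths are in m, angles in degrees, forces in N, time in s.
With the tool pointing down it reaches from about 0.325 to 0.775 m from the base axis. Payload 5.5 kg.
Tool frame: the origin (TCP) lies between the finger pads; the fingertips stand r.finger_overhang ahead of it and the grasp point (between the pads) is the TCP (r.finger_overhang is the distance from the TCP to the fingertips, in m); z points along the fingers, y is the direction in which the jaws open and shut (so a half turn about z gives the same grasp; the last joint's range is limited). The gripper opens to 85 mm and grips with 20 to 120 N. Pads are 22 mm wide; open, the fingers measure 114 mm over their backs; the gripper's body (76 mm by 85 mm) begins 54 mm behind the grasp point. The pads swing forward as they close: fully open they stand 13 mm farther back than shut.
Start: joints at [-79.223, 5.22, 70.514, -0, 104.267, -3.249], TCP at [0.145, -0.582, 0.21] pointing down, gripper open.
Joint ranges: [-164.24, 164.24], [-49.07, 125.15], [9.68, 141.18], [-86.29, 266.29], [3.28, 154.24], [-151.56, 151.56]. Speed limits (degrees/s): [147.25, 147.25, 172.46, 180, 180, 180].

## Interface

Orientations are given as a 3x3 rotation matrix whose columns are the frame's x, y, z axes.
In Python, from workcell import r gives the robot as it stands.
- The arm moves only by the shell command python3 -m jog 'ROWS'. ROWS is JSON, a list of rows, each a list of 3 entries, a list of its own where there are three numbers: the shift along the tool's x, y, z in mm, then the turn about the tool's z in degrees, then the closure in counts, from 0 (fully open) to 255 (shut). In form: [[[dx, dy, dz], spin, fingers], ...]. A call has exactly 8 rows; each row shifts and turns the commanded pose from where the row before left it, along the tool's axes as they then stand; what a row does not reach is not made up. A row lasts 1/10 s, in which the tool goes at most 50 mm and 8.59 degrees, less where a joint would pass 70% of its speed; a pose out of reach is approached as far as the arm can. A call is refused whole if a number of a shift passes 50 or a number of a turn 8.59, either way. A call with a gripper value outside its range is refused whole. The fingers move at their own pace and stop on an object; the grip force is fixed at half the most. Time passes only in rows, so rows that do not move let the fingers close, or fill a call up. It gives the time, the measured TCP pose, the force and the opening at its end, in the units of the state.
- r.sense(): the state, without advancing time (a new reading comes with each control period).
- r.get_image(name): name is "scene" or "side" or "wrist"; returns a dict with "color" (400x640x3 uint8, red, green, blue), "intrinsics" (3x3 intrinsics, pixels), "xyz" and "attitude" of the camera in the world. Camera axes: x right, y up, looking along -z (the intrinsics and any distortion apply to the point x, -y, -z); pixel columns grow to the right and rows downward; lengths in m; the calibration is good to about 2 mm. A picture is of the moment at which its call begins. There is no depth.
- r.sign_off(): hands the job in, once; it reports no verdict.
The state is a dict: "time_s": time; "joints": joint angles; "joint_vel": joint speeds; "joint_efforts": joint torques, N m; "eef_pos": TCP position; "tool_rot": TCP orientation; "force": force on the tool from outside, world axes, zero at the start; "ft_torque": the same for the moment, N m; "finger_gap": opening from 0.0 (shut) to 1.0 (fully open).
Only numpy, scipy, OpenCV 4.12 (cv2) and the standard library are available. Lean on these libraries where they do the work, as an engineer would, in place of code of your own. Each camera call takes 0.05 s, during which the arm holds its last target.

## Task

Flick the flywheel of the encoder rig with a fingertip so that it spins on its own and its home flag (the tab sticking out of the rim) runs freely through the fork sensor at least once, to set the encoder's index. When the flag comes round to the fork again, stop the wheel with a light fingertip on the wheel so that the flag rests squarely in the fork, and finish with that fingertip still resting on the wheel, holding it there. Do not touch the fork sensor or its bracket, and leave the other things on the bench where they are.

Things in the scene. Friction and masses are not known exactly. Their poses are not given: they have to be found in the camera images.
- flywheel (a joint): angle of the flywheel on its upright shaft, rad, growing anticlockwise from above and counting on over turns; 0 and every whole turn (2 pi) is home: flag in mid fork. Starts between 1.0 and 5.28. Turns endlessly either way; either may be used. Coasts long: alone it loses 0.09 to 0.16 rad/s of speed a second. A fingertip pressed on it with a few N stops it at once. 0.65 kg, inertia 0.0035 kg m2.
- wheel_top (a point): point on the shaft axis level with the rim's flat top face, 106 mm above the bench. The flywheel is plain aluminium, level, 180 mm across; rim 16 mm thick, its top 20 mm wide (70 to 90 mm from the axis), bare all round; five spokes; hub 42 mm across, 3 mm above the rim. Spring-loaded bearings let the wheel give up to 6 mm straight down when pressed, 2 N to start and 2.5 N more per mm. x points along the flag, z up.
- flag (a point): point on the home flag 130 mm from the shaft axis, at mid width, 88 mm above the bench. The flag is a flat steel tab 24 mm wide, 4 mm thick (86 to 90 mm above the bench), fixed under the rim and sticking out level, from 90 to 140 mm from the axis. x points outwards, z up. A finger outside the rim can push its long edge to turn the wheel; below it is free down to the base plate.
- fork_sensor: black fork-shaped light sensor, fixed, on the rig's far side; origin in mid beam, 130 mm from the shaft axis, 88 mm above the bench. Open towards the shaft; jaws 13 mm wide, 8 mm above and below the flag's plane, 118 to 146 mm from the axis; top 107 mm above the bench. Its bracket, 26 mm wide, stands 155 to 159 mm from the axis, 116 mm high. x points outwards.
- rig: base of the encoder rig, bolted down: grey plate 270 x 200 mm, top 18 mm above the bench, reaching from -105 to 165 mm along x; in its middle a black encoder housing, 58 mm across, carries the flywheel. Origin on the bench under the shaft axis, x towards the fork sensor.
- screwdriver: bystander, to be left alone: red-handled screwdriver, 190 mm long, lying beside the rig; origin at the middle of its underside
- spanner: bystander, to be left alone: flat steel spanner, 150 mm long, lying beside the rig; origin at the middle of its underside
- gearmotor: bystander, to be left alone: small steel gearmotor, 34 mm high and about 95 mm long, lying beside the rig; origin at the middle of its underside
- multimeter: bystander, to be left alone: grey hand-held meter lying on its back, 165 x 78 x 36 mm; origin at the middle of its underside
- tape_roll: bystander, to be left alone: roll of yellow tape lying flat, 90 mm across, 19 mm high; origin at the middle of its underside
- mug: bystander, to be left alone: white mug, 80 mm across, 95 mm high; origin at the middle of its underside
- controller_board: bystander, to be left alone: green circuit board on standoffs, 85 x 60 mm, 22 mm high; origin at the middle of its underside

How it is judged:
By the outcome, as a careful person would: the job done as asked, in the order asked, and still so for the second after the job is handed in, while the arm keeps its last pose, push and grip.
It also fails if it takes over 64 s, if anything falls off the work surface, if the arm or the gripper's body presses on something with over 40 N, if the wrist force passes 120 N, or if a joint passes its speed limit or range.

## Working session

There is one attempt and no reset: what is moved stays moved. The work goes in short steps, Python scripts to look and compute and a shell command to move; the robot and the scene stay as the last step left them, time stands still between calls to the robot, and variables do not carry over. Pictures are saved under pics/ and viewed, and the job is handed in when it is done.

```bash
mkdir -p pics; ls
python3 - <<'E'
from workcell import r
import cv2
print(r.sense(), r.finger_overhang)
for n in ("scene","side","wrist"):
    d=r.get_image(n); cv2.imwrite(f"pics/{n}0.png",d["color"][:,:,::-1])
    print(n,d["intrinsics"],d["xyz"],d["attitude"],[k for k in d])
E
```

```text
pics
{'time_s': 0.0, 'joints': array([-7.92210822e+01,  5.26413593e+00,  7.05825101e+01,  6.53253241e-04,
        1.04266512e+02, -3.24972357e+00]), 'joint_vel': array([0.01975241, 0.05409642, 0.06011421, 0.06676775, 0.00686009,
       0.05298934]), 'joint_efforts': array([-1.75990095e-03, -4.58735919e+01, -4.18033934e+01, -1.33219205e-04,
        1.16402423e-02, -3.11730469e-05]), 'eef_pos': array([ 0.1453749 , -0.58178808,  0.20913396]), 'tool_rot': array([[ 9.70174015e-01,  2.42409265e-01, -3.58504061e-04],
       [ 2.42409499e-01, -9.70172079e-01,  1.94219186e-03],
       [ 1.22994672e-04, -1.97116887e-03, -9.99998050e-01]]), 'force': array([0.20371959, 0.29961023, 0.08722024]), 'ft_torque': array([ 0.03838366, -0.00952555,  0.01119602]), 'finger_gap': 1.000513581051603} 0.019
scene [[469.7780948    0.         326.9945028 ]
 [  0.         469.7780948  205.28307027]
 [  0.           0.           1.        ]] [ 1.38203142 -0.21068174  0.96776694] [[ 2.39610925e-01 -7.08657924e-01  6.63619282e-01]
 [ 9.70868964e-01  1.74725527e-01 -1.63964768e-01]
 [ 2.43703222e-04  6.83575114e-01  7.29880130e-01]] ['color', 'intrinsics', 'xyz', 'attitude']
side [[425.62694428   0.         327.47024681]
 [  0.         425.62694428 196.2611208 ]
 [  0.           0.           1.        ]] [ 0.46928403 -0.80821301  0.827189  ] [[ 9.90188229e-01  9.25070991e-02 -1.04736375e-01]
 [-1.39739948e-01  6.54766977e-01 -7.42800749e-01]
 [-1.36422950e-04  7.50148414e-01  6.61269490e-01]] ['color', 'intrinsics', 'xyz', 'attitude']
wrist [[286.14292653   0.         321.02061156]
 [  0.         286.14292653 195.65874586]
 [  0.           0.           1.        ]] [ 0.22597517 -0.56198631  0.37195008] [[ 2.43404177e-01  9.18299478e-01  3.12218633e-01]
 [-9.69924731e-01  2.30664232e-01  7.77176134e-02]
 [-6.49627319e-04 -3.21745366e-01  9.46826012e-01]] ['color', 'intrinsics', 'xyz', 'attitude']
```

View pics/scene0.png

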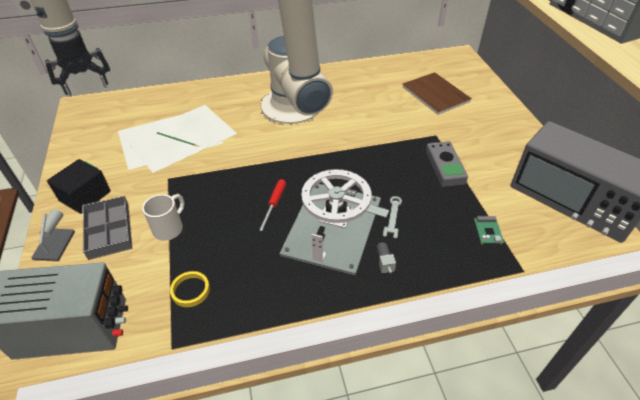

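View pics/side0.png

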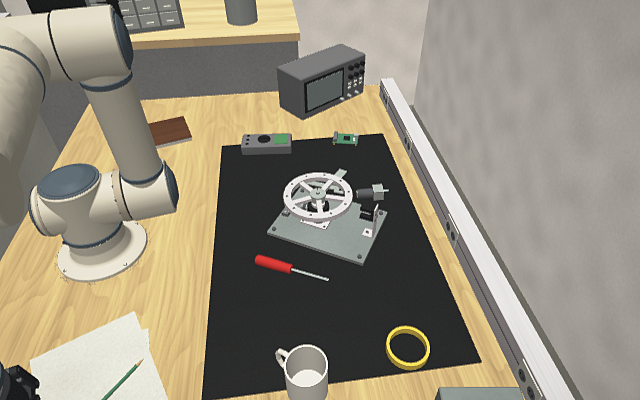

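View pics/wrist0.png

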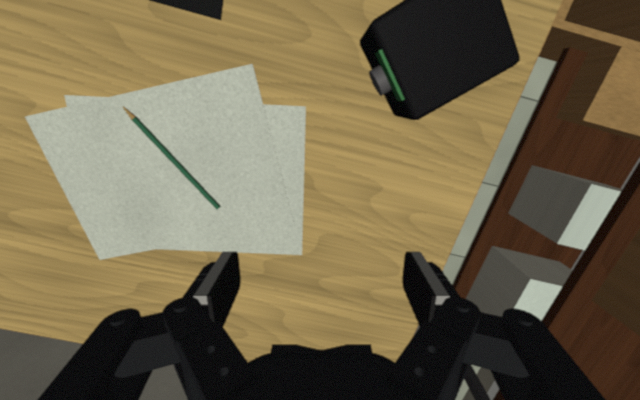

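The scene picture shows the wheel at about (336,195), the flag at about (376,210) and the fork at about (318,240). In the side picture they are at (318,195), (341,174) and (367,213). I'll zoom in on these.

Run:
```python
import cv2,numpy as np
a=cv2.imread("pics/scene0.png")[155:285,260:420]; b=cv2.imread("pics/side0.png")[155:275,250:410]
cv2.imwrite("pics/z1.png",cv2.resize(a,None,fx=5,fy=5,interpolation=cv2.INTER_CUBIC)[:600])
cv2.imwrite("pics/z2.png",cv2.resize(b,None,fx=5,fy=5,interpolation=cv2.INTER_CUBIC))
```

```text
(no output)
```

View pics/z1.png

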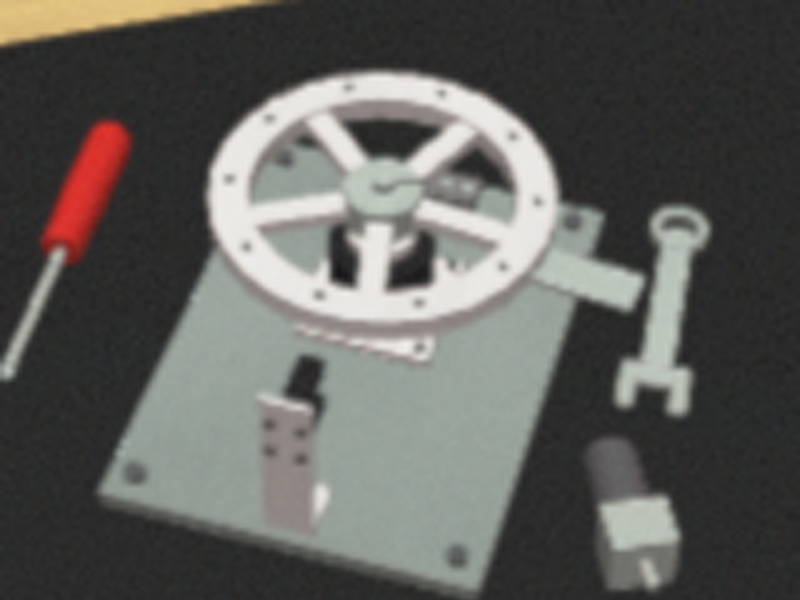

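View pics/z2.png

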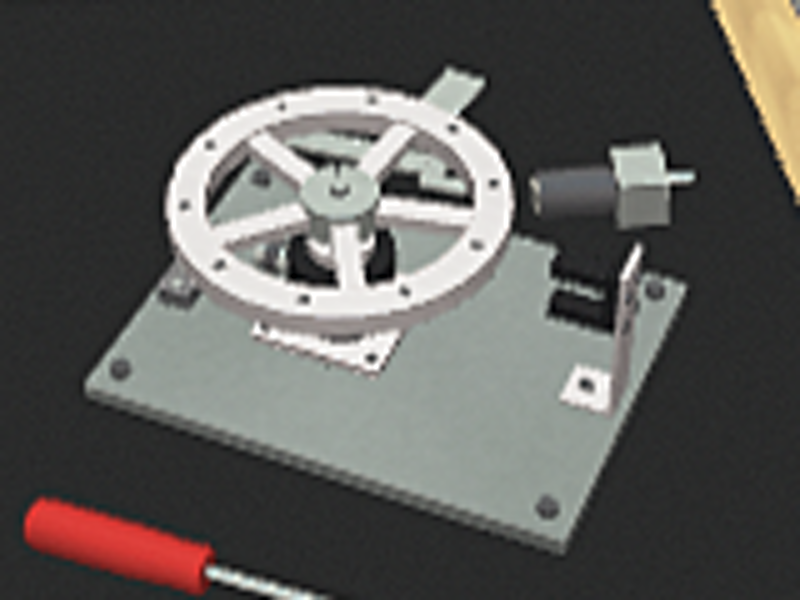

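```bash
cat > h.py <<'E'
import numpy as np, cv2
from scipy.optimize import least_squares
def proj(d,P):
    P=np.atleast_2d(P); c=(P-d["xyz"])@d["attitude"]; K=d["intrinsics"]
    u=np.c_[c[:,0],-c[:,1],-c[:,2]]; u=u@K.T; return u[:,:2]/u[:,2:]
def ray(d,p,z):
    K=d["intrinsics"]; v=np.array([(p[0]-K[0,2])/K[0,0],-(p[1]-K[1,2])/K[1,1],-1.]); w=d["attitude"]@v
    return d["xyz"]+w*(z-d["xyz"][2])/w[2]
def R(a): return np.array([[np.cos(a),-np.sin(a)],[np.sin(a),np.cos(a)]])
def world(q,L):
    L=np.atleast_2d(L).astype(float); return np.c_[L[:,:2]@R(q[2]).T+q[:2],L[:,2]]
E
cat > fit.py <<'E'
from h import *
from workcell import r
D={n:r.get_image(n) for n in("scene","side")}
z=lambda x,y,ox,oy:np.array([ox+(x+.5)/5-.5,oy+(y+.5)/5-.5])
S=lambda x,y:z(x,y,260,155); T=lambda x,y:z(x,y,250,155)
obs=[("scene",S(100,490),[.165,-.1,.018]),("scene",S(478,592),[.165,.1,.018]),("scene",S(603,212),[-.105,.1,.018]),
("side",T(88,386),[-.105,-.1,.018]),("side",T(565,546),[.165,-.1,.018]),("side",T(685,286),[.165,.1,.018]),
("scene",S(383,188),[0,0,.109]),("side",T(340,190),[0,0,.109])]
fl=[("scene",S(643,276),[.14,.012,.09]),("scene",S(637,304),[.14,-.012,.09]),("side",T(449,68),[.14,.012,.09]),("side",T(487,80),[.14,-.012,.09])]
def res(q,f=1):
    e=[]
    for n,p,L in obs: e.append(proj(D[n],world(q[:3],L))[0]-p)
    for n,p,L in fl: e.append(proj(D[n],world([q[0],q[1],q[2]+q[3]],L))[0]-p)
    return np.concatenate(e)
best=min((least_squares(res,[.5,-.1,y,t],loss="soft_l1") for y in(-.5,0,.5) for t in(1,2,3,4,5)),key=lambda s:s.cost)
q=best.x; print(q,best.cost,np.round(res(q).reshape(-1,2),1).tolist())
np.save("q.npy",q)
for n in D: print(n,ray(D[n],obs[6 if n=="scene" else 7][1],.109))
for n in D:
    im=cv2.resize(D[n]["color"][:,:,::-1],None,fx=4,fy=4,interpolation=cv2.INTER_CUBIC)
    t=np.linspace(0,6.283,120)
    for rr in(.07,.09):
        p=proj(D[n],world(q,np.c_[rr*np.cos(t),rr*np.sin(t),0*t+.106])); cv2.polylines(im,[np.int32(p*4+1.5)],True,(0,0,255),1)
    for L in([.118,-.0065,.107],[.118,.0065,.107],[.146,.0065,.107],[.146,-.0065,.107],[.159,-.013,.116],[.159,.013,.116]):
        p=proj(D[n],world(q,L))[0]; cv2.circle(im,tuple(np.int32(p*4+1.5)),3,(0,255,255),1)
    c=np.int32(proj(D[n],world(q,[0.02,0,.1]))[0]*4); y,x=max(c[1]-250,0),c[0]-350
    cv2.imwrite(f"pics/ov_{n}.png",im[y:y+500,x:x+700])
E
python3 fit.py
```

```text
[ 0.5606252   0.01622042 -0.54964396  1.47028288] 3.146978693446087 [[-0.8, 0.2], [-0.1, -0.4], [0.2, -0.0], [-0.9, -0.6], [0.5, -0.8], [1.1, -0.5], [-0.2, -0.4], [0.3, -0.0], [0.5, -0.3], [-1.4, 0.6], [-0.2, -0.2], [-0.3, -0.0]]
scene [0.56213936 0.01626721 0.109     ]
side [0.55984515 0.01621008 0.109     ]
```

View pics/ov_scene.png

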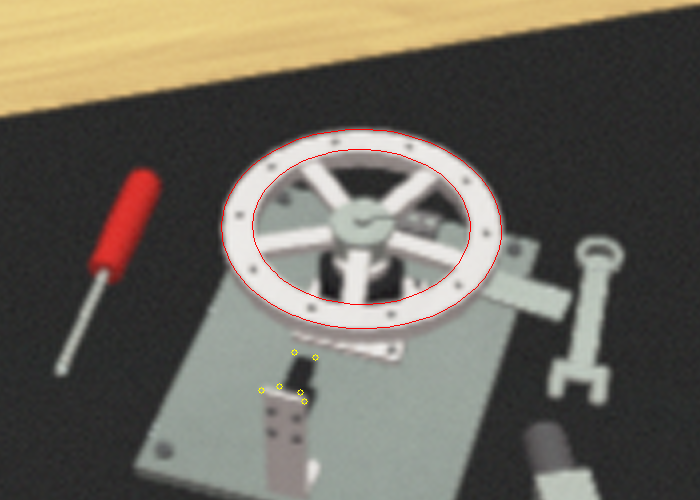

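View pics/ov_side.png

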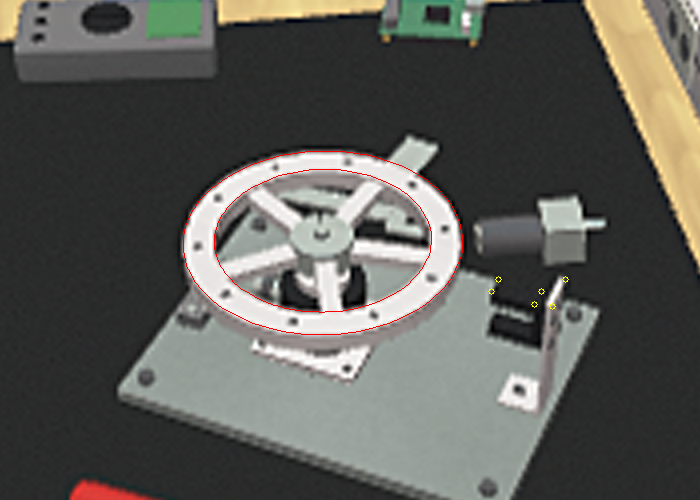

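The rim overlay fits in both views to about 1 px. The wheel axis is at about (0.561, 0.016), the fork direction is about -31° and the flag is at about 1.47 rad. Next I close the fingers and spin the tool so that its x axis is radial at the flag.

```bash
python3 -m jog '[[[0,0,0],-7.8,255],[[0,0,0],-7.8,255],[[0,0,0],-7.8,255],[[0,0,0],-7.8,255],[[0,0,0],-7.5,255],[[0,0,0],0,255],[[0,0,0],0,255],[[0,0,0],0,255]]'
cat > go.py <<'E'
import sys
from h import *
from workcell import r
s=r.sense(); q=np.load("q.npy"); Rt=np.array(s["tool_rot"]); p=s["eef_pos"]
# args: world angle(deg about shaft), radius mm, tangential ccw offset mm, tcp z mm
a,rr,t,z=[float(v) for v in sys.argv[1:5]]; a=np.radians(a)
P=np.array([q[0]+rr/1e3*np.cos(a)-t/1e3*np.sin(a),q[1]+rr/1e3*np.sin(a)+t/1e3*np.cos(a),z/1e3])
d=Rt.T@(P-p)*1e3
print("t",s["time_s"],"pos",p.round(4),"target",P.round(4),"tool d mm",d.round(1),"yaw x",np.degrees(np.arctan2(Rt[1,0],Rt[0,0])).round(1),"F",s["force"].round(1),"gap",s["finger_gap"],"J",s["joints"].round(0))
E
python3 go.py 52.7 117 42 200; python3 go.py 52.7 117 42 97
```

```text
time_s: 1.05
eef_pos: [0.1454, -0.5821, 0.2102]
tool_rot: [[0.608, 0.794, -0.0], [0.794, -0.608, 0.0], [0.0, -0.0, -1.0]]
force: [0.3, 0.3, -0.7]
finger_gap: -0.002
t 1.05 pos [ 0.1454 -0.5821  0.2102] target [0.5981 0.1347 0.2   ] tool d mm [844.4 -76.1  10.3] yaw x 52.6 F [ 0.3  0.3 -0.7] gap -0.0024181058972386872 J [-79.   5.  71.   0. 104. -42.]
t 1.05 pos [ 0.1454 -0.5821  0.2102] target [0.5981 0.1347 0.097 ] tool d mm [844.4 -76.  113.3] yaw x 52.6 F [ 0.3  0.3 -0.7] gap -0.0024181058972386872 J [-79.   5.  71.   0. 104. -42.]
```

```bash
python3 -m jog '[[[48,-4,0],0,255],[[48,-4,0],0,255],[[48,-4,0],0,255],[[48,-4,0],0,255],[[48,-4,0],0,255],[[48,-4,0],0,255],[[48,-4,0],0,255],[[48,-4,0],0,255]]' && python3 -m jog '[[[48,-5,0],0,255],[[48,-5,0],0,255],[[48,-5,0],0,255],[[48,-5,0],0,255],[[48,-5,0],0,255],[[48,-5,0],0,255],[[48,-5,0],0,255],[[30,-3,0],0,255]]'
python3 go.py 52.7 117 42 97
```

```text
time_s: 1.85
eef_pos: [0.3531, -0.2555, 0.2105]
tool_rot: [[0.608, 0.794, 0.001], [0.794, -0.608, -0.001], [0.0, 0.001, -1.0]]
force: [0.3, 0.0, -0.0]
finger_gap: 0.003
time_s: 2.65
eef_pos: [0.5448, 0.0602, 0.2099]
tool_rot: [[0.605, 0.796, -0.0], [0.796, -0.605, 0.001], [0.0, -0.0, -1.0]]
force: [0.6, -0.9, -0.3]
finger_gap: -0.002
t 2.65 pos [0.5448 0.0602 0.2099] target [0.5981 0.1347 0.097 ] tool d mm [ 91.5  -2.7 113. ] yaw x 52.8 F [ 0.6 -0.9 -0.3] gap -0.002183612532102957 J [  3.  -3.  79.   0. 104.  40.]
```

```bash
python3 -m jog '[[[40,-2,0],0,255],[[40,-1,0],0,255],[[11,0,15],0,255],[[0,0,30],0,255],[[0,0,25],0,255],[[0,0,0],0,255],[[0,0,0],0,255],[[0,0,0],0,255]]'
python3 go.py 52.7 117 42 97
cat > pic.py <<'E'
import sys
from h import *
from workcell import r
tag=sys.argv[1]; names=sys.argv[2:] or ["scene"]
q=np.load("q.npy")
for n in names:
    t=r.sense()["time_s"]; d=r.get_image(n)
    if n=="wrist": cv2.imwrite(f"pics/{tag}_{n}.png",d["color"][:,:,::-1]); print(n,t,d["xyz"]);continue
    im=cv2.resize(d["color"][:,:,::-1],None,fx=4,fy=4,interpolation=cv2.INTER_CUBIC)
    # tick marks at r=.145 every 30deg flag angle, z=.088
    for k in range(12):
        a=np.radians(30*k)+q[2]
        P=[[q[0]+x*np.cos(a),q[1]+x*np.sin(a),.088] for x in(.092,.142)]
        u=np.int32(proj(d,P)*4+1.5); cv2.circle(im,tuple(u[1]),2,(0,0,255),-1); cv2.putText(im,str(30*k),tuple(u[1]),0,.4,(0,0,255),1)
    c=np.int32(proj(d,world(q,[0.02,0,.1]))[0]*4); y,x=max(c[1]-280,0),c[0]-380
    cv2.imwrite(f"pics/{tag}_{n}.png",im[y:y+560,x:x+760]); print(n,t,"crop",x,y)
E
python3 pic.py a scene side
```

```text
time_s: 3.45
eef_pos: [0.5973, 0.131, 0.1424]
tool_rot: [[0.606, 0.795, 0.003], [0.795, -0.606, 0.0], [0.002, 0.002, -1.0]]
force: [0.8, 0.0, 0.3]
finger_gap: -0.002
t 3.45 pos [0.5973 0.131  0.1424] target [0.5981 0.1347 0.097 ] tool d mm [ 3.4 -1.7 45.4] yaw x 52.7 F [0.8 0.  0.3] gap -0.0020231423479640923 J [ 9.  7. 76. -0. 97. 47.]
scene 3.45 crop 954 518
side 3.5 crop 920 508
```

View pics/a_scene.png

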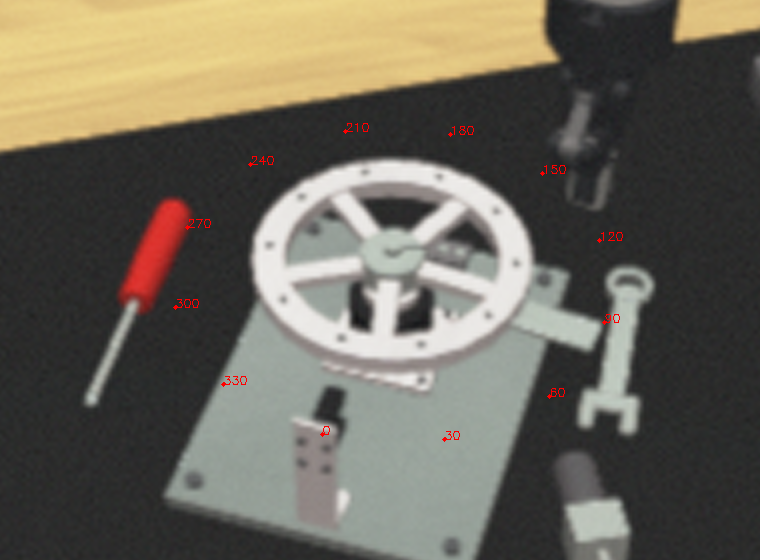

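View pics/a_side.png

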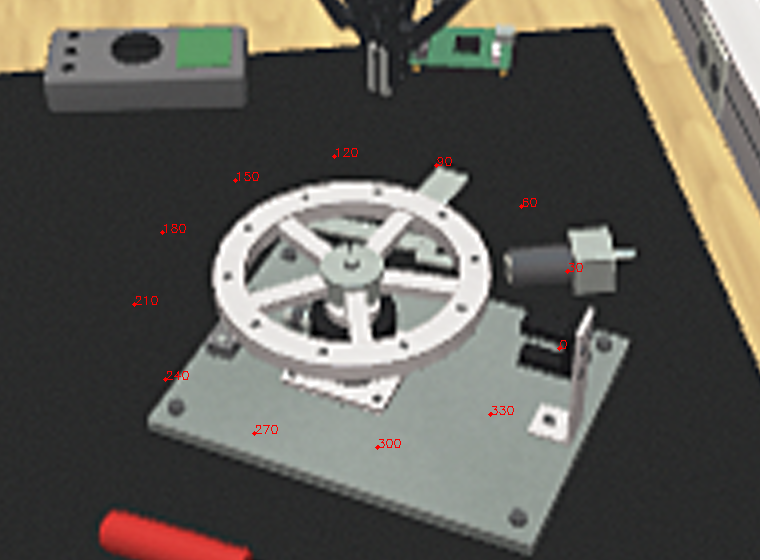

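The finger is clear of the flag and the mat. I lower it beside the flag's long edge and check its position before pushing.

```bash
python3 -m jog '[[[3,-2,15],0,255],[[0,0,20],0,255],[[0,0,10],0,255],[[0,0,0],0,255],[[0,0,0],0,255],[[0,0,0],0,255],[[0,0,0],0,255],[[0,0,0],0,255]]'
python3 go.py 52.7 117 42 97; python3 pic.py b scene side
```

```text
time_s: 4.35
eef_pos: [0.5973, 0.135, 0.0961]
tool_rot: [[0.606, 0.796, 0.001], [0.796, -0.606, 0.0], [0.001, 0.001, -1.0]]
force: [0.1, -0.2, -0.5]
finger_gap: 0.0
t 4.35 pos [0.5973 0.135  0.0961] target [0.5981 0.1347 0.097 ] tool d mm [ 0.3  0.8 -0.9] yaw x 52.7 F [ 0.1 -0.2 -0.5] gap 0.00018417024012016777 J [10.  7. 80. -0. 93. 47.]
scene 4.35 crop 954 518
side 4.4 crop 920 508
```

View pics/b_scene.png

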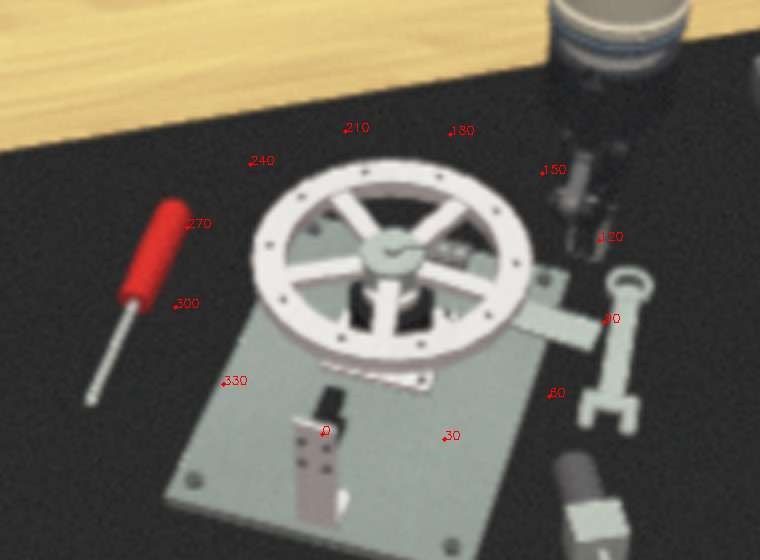

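View pics/b_side.png

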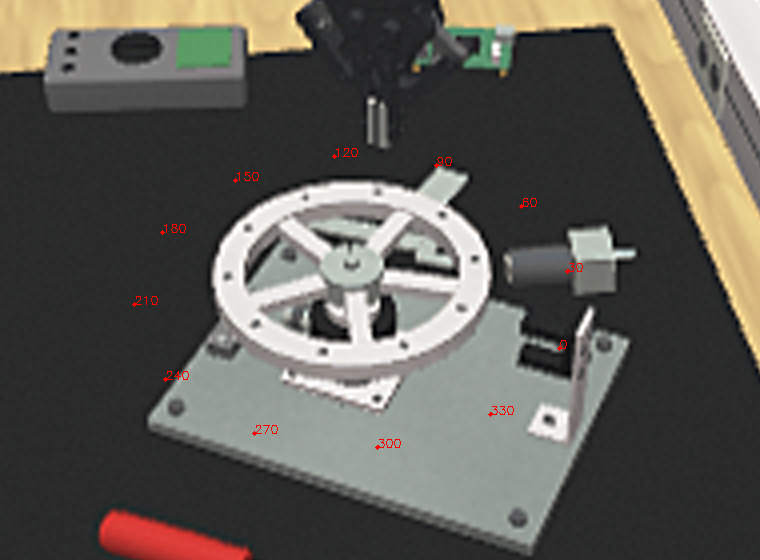

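The fingertip is at about (378,143) in the side view, just anticlockwise of the flag and clear of the rim. Now the flick, followed by a lift.

```bash
python3 -m jog '[[[0,10,0],0,255],[[0,18,0],0,255],[[0,24,0],0,255],[[0,24,0],0,255],[[0,4,0],0,255],[[0,0,-20],0,255],[[0,0,-20],0,255],[[0,0,-20],0,255]]'
python3 pic.py c1 scene side; python3 go.py 52.7 80 0 140
```

```text
time_s: 5.25
eef_pos: [0.6604, 0.0864, 0.1556]
tool_rot: [[0.606, 0.796, -0.001], [0.796, -0.606, 0.0], [-0.0, -0.001, -1.0]]
force: [0.5, -0.5, 0.3]
finger_gap: -0.001
scene 5.25 crop 954 518
side 5.3 crop 920 508
t 5.35 pos [0.6619 0.0867 0.1593] target [0.6091 0.0799 0.14  ] tool d mm [-37.5 -38.   19. ] yaw x 52.7 F [ 1.   0.3 -0. ] gap -0.00039597957100703584 J [  5.  15.  65.   0. 100.  42.]
```

View pics/c1_scene.png

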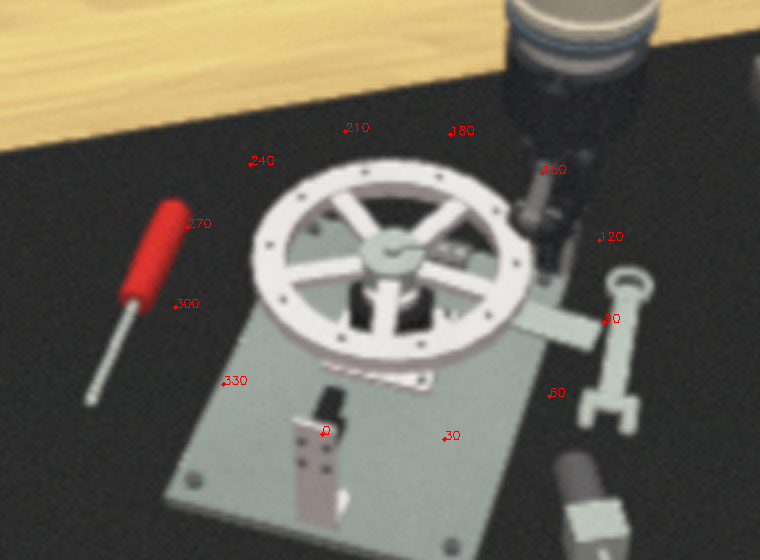

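View pics/c1_side.png

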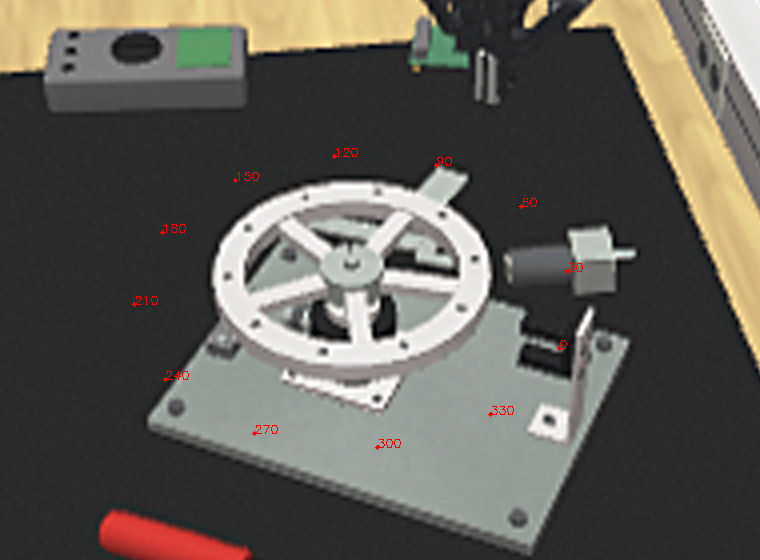

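The flag did not move: it is still at about 84°. I'll check where the fingertip really is by projecting it into the pictures.

Run:
```python
from h import *
from workcell import r
D={n:r.get_image(n) for n in("scene","side")}
off={"scene":(954,518),"side":(920,508)}
for tag,p in (("b",np.array([.5973,.135,.0961])),("c1",np.array([.6604,.0864,.1556]))):
  for n in D:
    im=cv2.imread(f"pics/{tag}_{n}.png")
    for dz in (0,.019):
        u=proj(D[n],p-[0,0,dz])[0]*4+1.5-off[n]; print(tag,n,dz,u.round(0))
        cv2.circle(im,tuple(np.int32(u)),3,(0,255,0),-1)
    u=np.int32(u); y0=max(u[1]-100,0); x0=max(u[0]-130,0)
    cv2.imwrite(f"pics/t_{tag}_{n}.png",cv2.resize(im[y0:y0+200,x0:x0+260],None,fx=3,fy=3))
```

```text
b scene 0 [584. 273.]
b scene 0.019 [581. 293.]
b side 0 [384. 163.]
b side 0.019 [384. 185.]
c1 scene 0 [549. 291.]
c1 scene 0.019 [547. 313.]
c1 side 0 [488. 128.]
c1 side 0.019 [487. 151.]
```

Run:
```python
import cv2,numpy as np
a=cv2.imread("pics/t_b_scene.png");b=cv2.imread("pics/t_b_side.png")
h=min(a.shape[0],b.shape[0]); m=np.hstack([a[:h],b[:h]]);m=cv2.convertScaleAbs(m,alpha=1.6,beta=25); cv2.imwrite("pics/tb.png",cv2.resize(m,(800,int(h*800/m.shape[1]))))
```

```text
(no output)
```

View pics/tb.png

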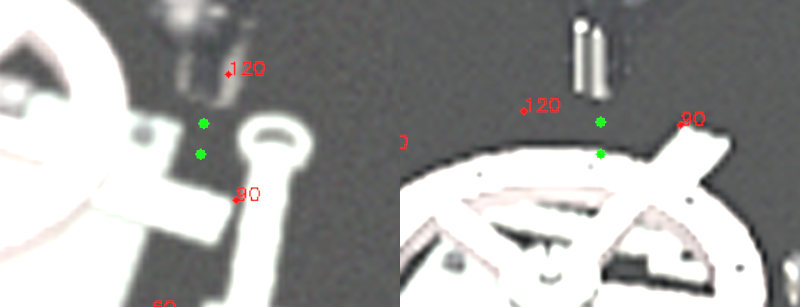

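```bash
python3 - <<'E'
from h import *
from workcell import r
D={n:r.get_image(n) for n in("scene","side")}
off={"scene":(954,518),"side":(920,508)}
def tri(ps):
    f=lambda X:np.concatenate([proj(D[n],X)[0]-(np.array(p)-1.5+off[n])/4 for n,p in ps.items()])
    s=least_squares(f,[.6,.1,.1]); return s.x.round(4),s.fun.round(1)
print("b",tri({"scene":(587,260),"side":(377,148)}))
print("c",tri({"scene":(549,271),"side":(487,103)}))
print(r.sense()["eef_pos"],r.sense()["tool_rot"],r.sense()["time_s"])
E
python3 pic.py w wrist
```

```text
b (array([0.5937, 0.1384, 0.1054]), array([ 0.3, -0.6,  0.4,  0.6]))
c (array([0.6598, 0.0859, 0.1744]), array([ 0.3, -0.6,  0.4,  0.6]))
[0.65993422 0.08648811 0.15342495] [[ 6.05516648e-01  7.95828891e-01 -2.44228147e-03]
 [ 7.95831060e-01 -6.05518708e-01 -1.33675148e-04]
 [-1.58522967e-03 -1.86270093e-03 -9.99997009e-01]] 5.55
wrist 5.55 [0.71064545 0.15254545 0.31597526]
```

View pics/w_wrist.png

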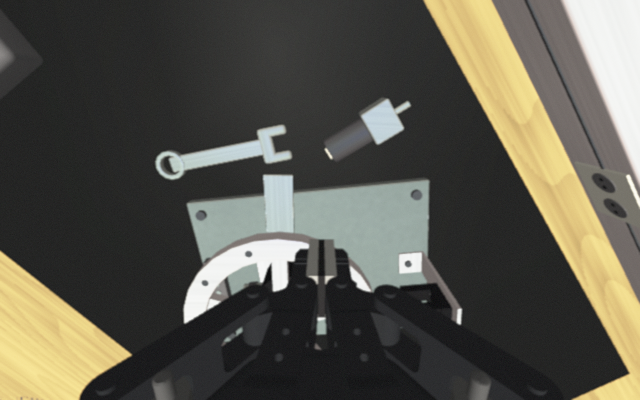

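Run:
```python
from h import *
from workcell import r
s=r.sense(); d=r.get_image("wrist"); p=s["eef_pos"]
for dz in(-.05,-.02,-.01,0,.019): print(dz,proj(d,p-[0,0,dz])[0].round(1))
a=r.get_image("scene"); im=a["color"][:,:,::-1]
u=proj(a,np.array([p,p-[0,0,.019]])); print(u)
c=np.int32(u[0]); x0,y0=c[0]-25,c[1]-28
z=cv2.resize(im[y0:y0+44,x0:x0+50],None,fx=12,fy=12,interpolation=cv2.INTER_CUBIC); z=cv2.convertScaleAbs(z,alpha=1.5,beta=20)
for k in u: cv2.circle(z,tuple(np.int32((k-[x0,y0]+.5)*12)),4,(0,255,0),-1)
cv2.imwrite("pics/zz.png",z)
```

```text
-0.05 [320.3 286.4]
-0.02 [320.5 253.3]
-0.01 [320.5 244.7]
0 [320.6 237. ]
0.019 [320.6 224.4]
[[375.22922283 202.39453455]
 [374.63865792 207.79918063]]
```

View pics/zz.png

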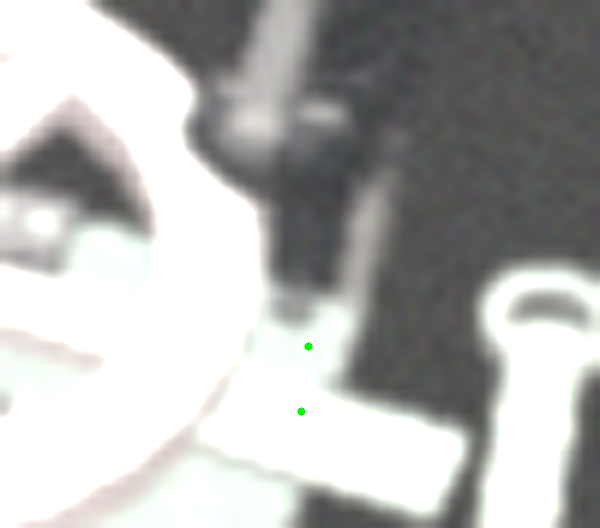

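Run:
```python
from h import *
from workcell import r
q=np.load("q.npy"); s=r.sense(); d=r.get_image("wrist"); im=d["color"][:,:,::-1].copy()
print(s["time_s"],s["eef_pos"])
t=np.linspace(0,6.283,120)
for rr in(.07,.09): cv2.polylines(im,[np.int32(proj(d,world(q,np.c_[rr*np.cos(t),rr*np.sin(t),0*t+.106])))],True,(0,0,255),1)
P=[[.165,-.1,.018],[.165,.1,.018],[-.105,.1,.018],[-.105,-.1,.018]]
cv2.polylines(im,[np.int32(proj(d,world(q,P)))],True,(0,255,0),1)
print(proj(d,world(q,P)))
z=cv2.resize(im[150:400,150:500],None,fx=2.2,fy=2.2,interpolation=cv2.INTER_CUBIC); cv2.imwrite("pics/w2.png",z)
```

```text
5.7 [0.65996072 0.08648543 0.15361685]
[[426.21380896 326.30648209]
 [429.71576994 179.22913138]
 [184.8778317  202.52050225]
 [222.7372128  342.23462307]]
```

View pics/w2.png

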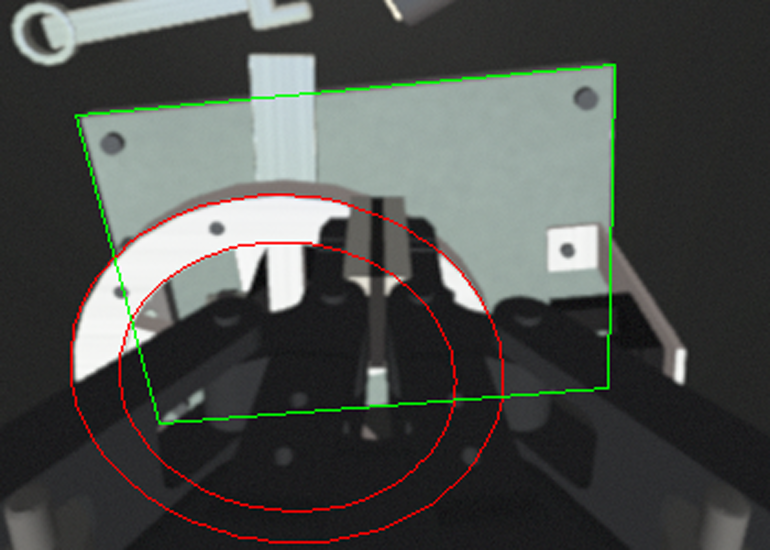

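The wrist overlay agrees with the scene model, so the reported pose is good. The shut fingertips, though, end about 10–18 mm behind the TCP rather than 19 mm ahead of it, so the finger passed over the flag. I'll go back and lower with the tip judged from the pictures.

```bash
python3 go.py 52.7 119 40 85;  python3 -m jog '[[[0,-40,0],0,255],[[2,-38,0],0,255],[[0,0,20],0,255],[[0,0,30],0,255],[[0,0,20],0,255],[[0,0,0],0,255],[[0,0,0],0,255],[[0,0,0],0,255]]'
python3 go.py 52.7 119 40 70; python3 pic.py d scene side wrist
python3 - <<'E'
import cv2,numpy as np
a=cv2.imread("pics/d_scene.png")[150:350,450:650];b=cv2.imread("pics/d_side.png")[60:260,300:500]
m=cv2.resize(np.hstack([a,b]),None,fx=2,fy=2);cv2.imwrite("pics/dd.png",cv2.convertScaleAbs(m,alpha=1.4,beta=20))
E
```

```text
t 5.75 pos [0.6601 0.0864 0.154 ] target [0.6009 0.1351 0.085 ] tool d mm [  3.  -76.5  69.1] yaw x 52.7 F [-0.3 -0.   1. ] gap 0.0013194407669225182 J [  5.  15.  65.   0. 100.  42.]
time_s: 6.55
eef_pos: [0.6006, 0.1353, 0.0871]
tool_rot: [[0.606, 0.796, 0.003], [0.796, -0.606, 0.0], [0.002, 0.002, -1.0]]
force: [-0.2, 0.2, 0.2]
finger_gap: 0.002
t 6.55 pos [0.6006 0.1353 0.0871] target [0.6009 0.1351 0.07  ] tool d mm [-0.   0.4 17.1] yaw x 52.7 F [-0.2  0.2  0.2] gap 0.0023733179471763415 J [10.  8. 80. -0. 92. 47.]
scene 6.55 crop 954 518
side 6.6 crop 920 508
wrist 6.65 [0.65050742 0.20130416 0.25009457]
```

View pics/dd.png

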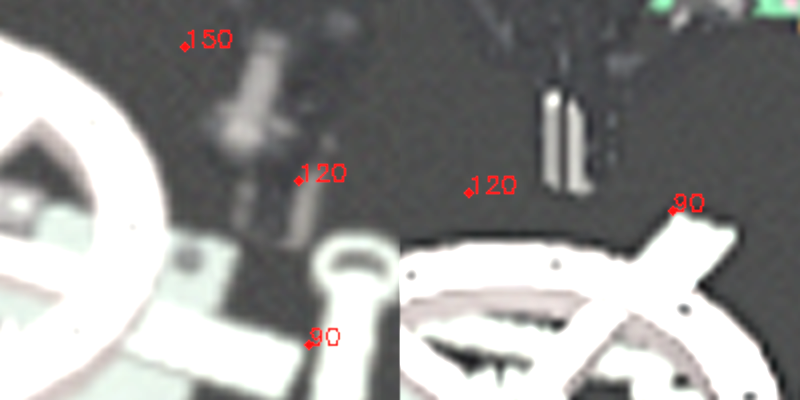

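View pics/d_wrist.png

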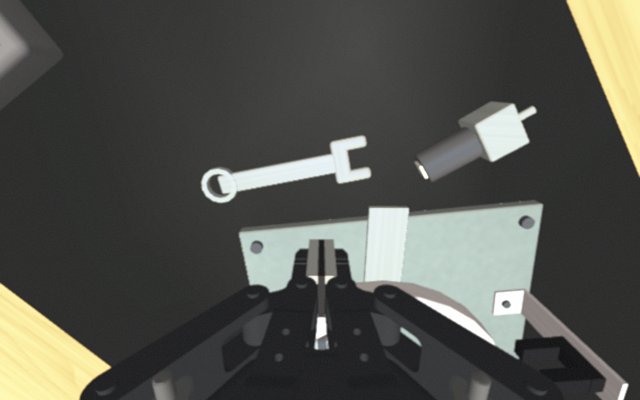

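Run:
```python
from h import *
from workcell import r
D={n:r.get_image(n) for n in("scene","side","wrist")}; s=r.sense(); p=s["eef_pos"]; print(p)
off={"scene":(954,518),"side":(920,508)}
ex=np.array([.606,.796,0])
for h in np.arange(-.02,.031,.005):
    a=proj(D["scene"],p+[0,0,h])[0]*4+1.5-off["scene"]
    b=proj(D["side"],p-.011*ex+[0,0,h])[0]*4+1.5-off["side"]
    c=proj(D["wrist"],p+.011*ex+[0,0,h])[0]
    print(round(h,3),a.round(0),b.round(0),c.round(0))
print("observed scene 585,271 side 387,155 wrist 321,240")
```

```text
[0.60006252 0.13530167 0.08605919]
-0.02 [581. 307.] [381. 205.] [320. 209.]
-0.015 [582. 302.] [381. 199.] [320. 212.]
-0.01 [583. 297.] [381. 194.] [320. 215.]
-0.005 [583. 292.] [381. 188.] [320. 218.]
0.0 [584. 286.] [381. 182.] [320. 221.]
0.005 [585. 281.] [381. 177.] [320. 224.]
0.01 [585. 276.] [380. 171.] [320. 228.]
0.015 [586. 270.] [380. 166.] [320. 232.]
0.02 [587. 265.] [380. 160.] [320. 236.]
0.025 [588. 259.] [380. 154.] [320. 240.]
0.03 [588. 254.] [380. 148.] [320. 244.]
observed scene 585,271 side 387,155 wrist 321,240
```

By the three views the tip is about 20 mm (±5) above the TCP. I lower another 24 mm for a tip height of about 80 mm, watching the force.

```bash
python3 -m jog '[[[0,0,8],0,255],[[0,0,8],0,255],[[0,0,8],0,255],[[0,0,0],0,255],[[0,0,0],0,255],[[0,0,0],0,255],[[0,0,0],0,255],[[0,0,0],0,255]]'
python3 pic.py e scene side
python3 - <<'E'
import cv2,numpy as np
a=cv2.imread("pics/e_scene.png")[130:380,400:650];b=cv2.imread("pics/e_side.png")[40:290,280:530]
m=cv2.resize(np.hstack([a,b]),None,fx=1.6,fy=1.6);cv2.imwrite("pics/ee.png",cv2.convertScaleAbs(m,alpha=1.3,beta=20))
E
```

```text
time_s: 7.65
eef_pos: [0.5999, 0.1353, 0.0618]
tool_rot: [[0.606, 0.796, 0.001], [0.796, -0.606, 0.0], [0.001, 0.001, -1.0]]
force: [0.5, 0.5, 0.7]
finger_gap: 0.002
scene 7.65 crop 954 518
side 7.7 crop 920 508
```

View pics/ee.png

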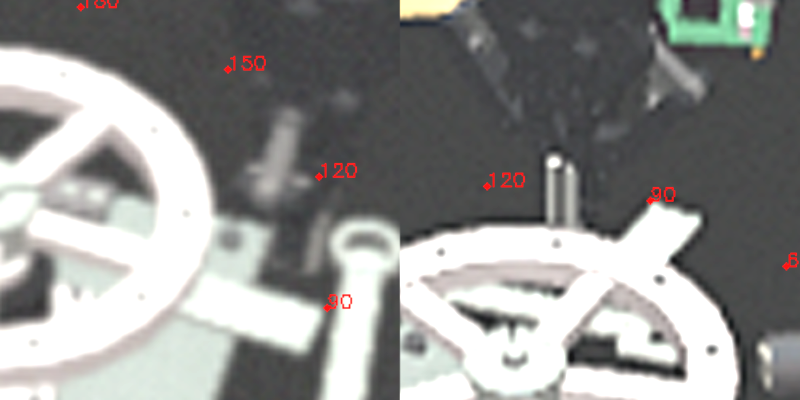

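```bash
python3 -m jog '[[[0,3,5],0,255],[[0,14,0],0,255],[[0,22,0],0,255],[[0,24,0],0,255],[[0,18,0],0,255],[[0,0,0],0,255],[[0,0,-20],0,255],[[0,0,-40],0,255]]'
python3 pic.py f1 scene; python3 pic.py f2 side;python3 go.py 52.7 80 0 140
```

```text
time_s: 8.55
eef_pos: [0.6618, 0.0859, 0.1115]
tool_rot: [[0.606, 0.796, -0.01], [0.796, -0.606, -0.001], [-0.006, -0.007, -1.0]]
force: [-0.4, -0.5, 0.1]
finger_gap: -0.0
scene 8.55 crop 954 518
side 8.6 crop 920 508
t 8.65 pos [0.6666 0.0865 0.1233] target [0.6091 0.0799 0.14  ] tool d mm [-40.  -41.6 -17.2] yaw x 52.7 F [0.7 1.1 0.7] gap 0.00059892521100744 J [ 4. 16. 67.  0. 96. 42.]
```

View pics/f1_scene.png

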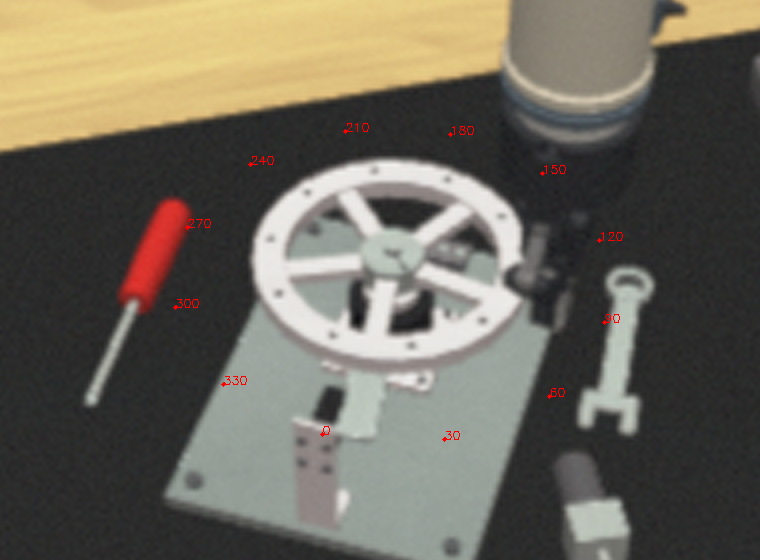

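View pics/f2_side.png

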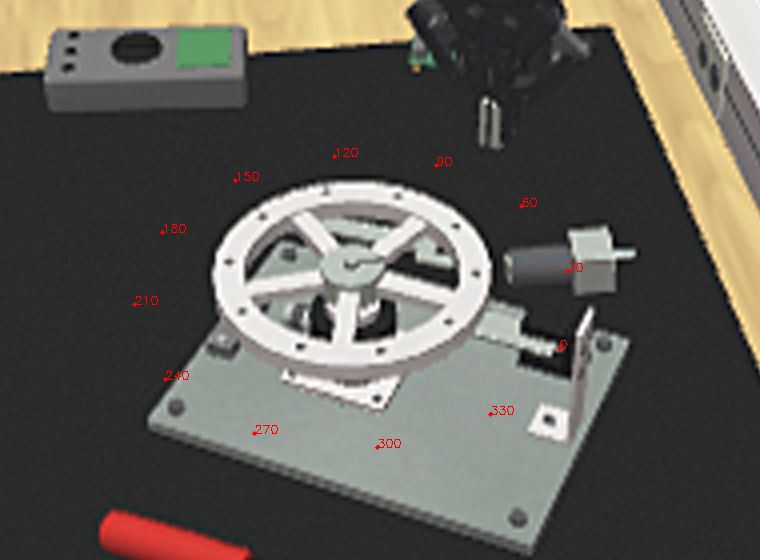

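The wheel is spinning clockwise: the flag is at about 14° at 8.55 s and at the fork jaw by 8.60 s. I move the finger over the rim, tip about 25 mm above it, and keep tracking the flag.

```bash
python3 -m jog '[[[-10,-10,0],0,255],[[-15,-16,0],0,255],[[-15,-16,0],0,255],[[0,0,0],0,255],[[0,0,0],0,255],[[0,0,0],0,255],[[0,0,0],0,255],[[0,0,0],0,255]]'
python3 pic.py g1 side; python3 pic.py g2 scene;python3 go.py 52.7 80 0 105
```

```text
time_s: 9.45
eef_pos: [0.6069, 0.0799, 0.1161]
tool_rot: [[0.606, 0.796, -0.0], [0.796, -0.606, 0.0], [-0.0, -0.0, -1.0]]
force: [-1.7, 0.3, -0.9]
finger_gap: 0.002
side 9.45 crop 920 508
scene 9.5 crop 954 518
t 9.55 pos [0.6068 0.0798 0.1161] target [0.6091 0.0799 0.105 ] tool d mm [ 1.5  1.9 11.1] yaw x 52.7 F [-1.1  0.8 -0.2] gap -0.0005996661714211426 J [ 4.  7. 78. -0. 95. 42.]
```

View pics/g1_side.png

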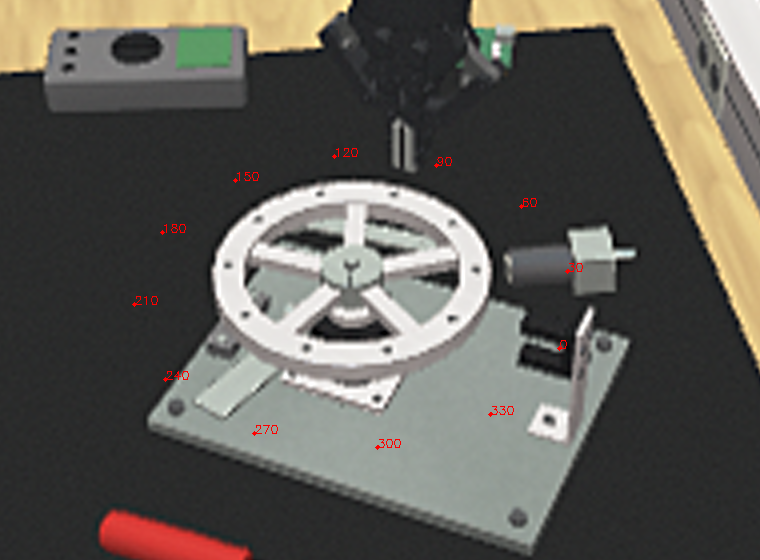

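View pics/g2_scene.png

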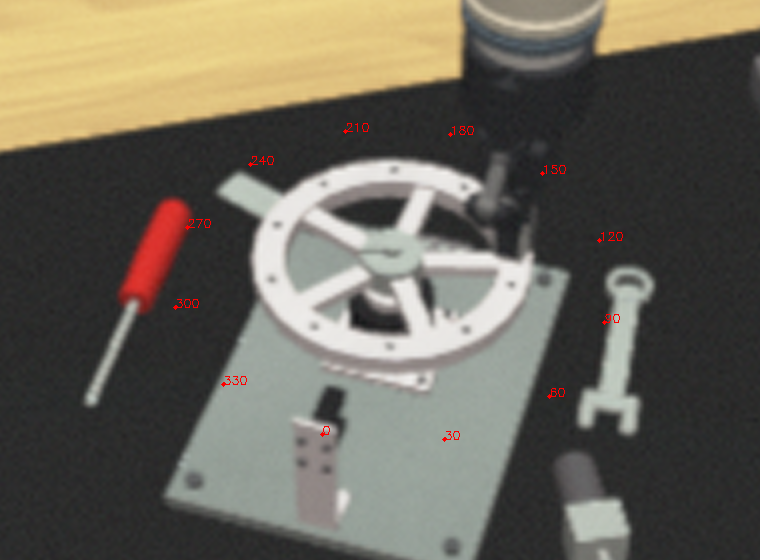

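```bash
cat > ang.py <<'E'
# usage: ang.py cam x1 y1 x2 y2 guess_deg : tip corners (any order) in crop px
import sys
from h import *
import pickle,os
off={"scene":(954,518),"side":(920,508)}
if not os.path.exists("cam.pkl"):
    from workcell import r
    pickle.dump({n:{k:v for k,v in r.get_image(n).items() if k!="color"} for n in off},open("cam.pkl","wb"))
C=pickle.load(open("cam.pkl","rb")); q=np.load("q.npy")
a=sys.argv[1:]
while a:
    n=a[0]; v=[float(x) for x in a[1:6]]; a=a[6:]
    m=(np.array([[v[0],v[1]],[v[2],v[3]]])-1.5+off[n])/4
    def f(t,o):
        w=world([q[0],q[1],q[2]+t[0]],[[.14,o*.012,.09],[.14,-o*.012,.09]]); return (proj(C[n],w)-m).ravel()
    s=min((least_squares(f,[np.radians(v[4])],args=(o,)) for o in(1,-1)),key=lambda s:s.cost)
    print(n,"deg",np.degrees(s.x[0]).round(2),"rad",s.x.round(3),"res px",s.fun.round(1))
E
python3 ang.py scene 340 436 375 438 14 side 195 402 227 417 250 scene 217 190 240 171 245
python3 - <<'E'
from workcell import r;print(r.sense()["time_s"])
E
```

```text
scene deg 8.59 rad [0.15] res px [-0.5 -0.5  0.6  0.2]
side deg 256.62 rad [4.479] res px [ 0.3 -0.3 -0.2  0.3]
scene deg 249.43 rad [4.353] res px [-0.1 -0.1 -0.1 -0.1]
9.65
```

```bash
python3 -m jog '[[[1.5,2,8],0,255],[[0,0,8],0,255],[[0,0,5],0,255],[[0,0,2],0,255],[[0,0,0],0,255],[[0,0,0],0,255],[[0,0,0],0,255],[[0,0,0],0,255]]'
python3 pic.py h1 side; python3 pic.py h2 scene;python3 go.py 52.7 80 0 85
python3 - <<'E'
import cv2,numpy as np
b=cv2.imread("pics/h1_side.png")[100:240,320:500];a=cv2.imread("pics/h2_scene.png")[170:310,430:610]
m=cv2.resize(np.hstack([a,b]),None,fx=2.2,fy=2.2);cv2.imwrite("pics/hh.png",cv2.convertScaleAbs(m,alpha=1.3,beta=20))
E
```

```text
time_s: 10.45
eef_pos: [0.6092, 0.0798, 0.0937]
tool_rot: [[0.606, 0.796, 0.001], [0.796, -0.606, 0.0], [0.0, 0.001, -1.0]]
force: [-0.8, 0.0, -0.5]
finger_gap: 0.002
side 10.45 crop 920 508
scene 10.5 crop 954 518
t 10.55 pos [0.6091 0.0798 0.0936] target [0.6091 0.0799 0.085 ] tool d mm [ 0.  -0.   8.6] yaw x 52.7 F [ 0.  -0.1  0.8] gap -0.0017639682995731808 J [ 4.  8. 80. -0. 93. 42.]
```

View pics/h2_scene.png

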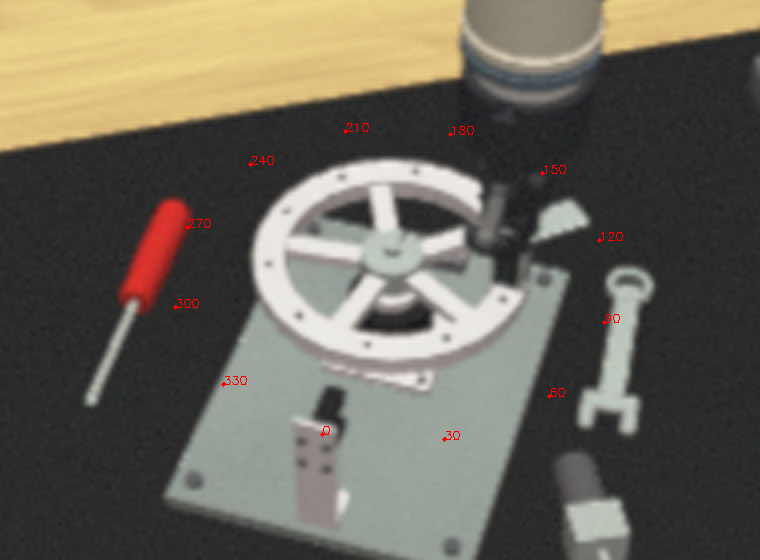

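View pics/hh.png

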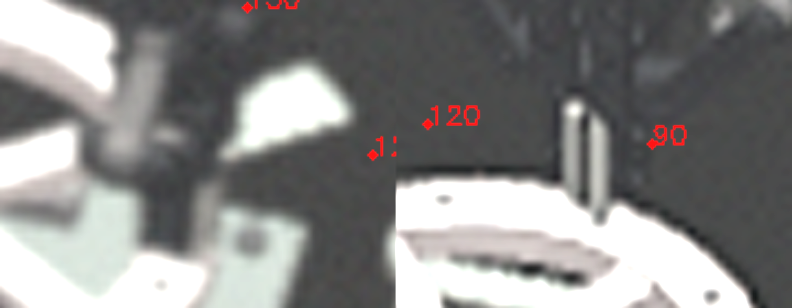

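View pics/h1_side.png

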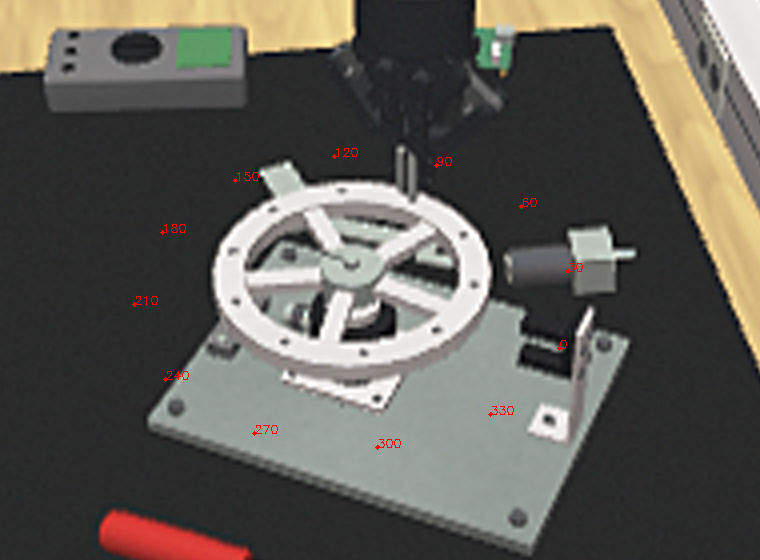

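```bash
python3 ang.py side 261 173 291 161 135 scene 570 199 590 221 125
python3 - <<'E'
from h import *
import pickle
C=pickle.load(open("cam.pkl","rb")); p=np.array([.6092,.0798,0]); ex=np.array([.606,.796,0]); ey=np.array([.796,-.606,0])
for z in(.1,.106,.11,.115,.12): print(z,(proj(C["side"],p-.011*ex+[0,0,z])[0]*4+1.5-(920,508)).round(0),(proj(C["side"],p-.011*ex+.007*ey+[0,0,z])[0]*4+1.5-(920,508)).round(0),(proj(C["scene"],p+.007*ey+[0,0,z])[0]*4+1.5-(954,518)).round(0))
print("obs side 411,201; scene tip mid ~", 430+175/2.2,170+255/2.2)
E
```

```text
side deg 137.61 rad [2.402] res px [-0.3 -0.7  0.1  0.2]
scene deg 131.94 rad [2.303] res px [ 0.3 -0.1 -0.3  0. ]
0.1 [405. 215.] [414. 219.] [504. 304.]
0.106 [405. 209.] [414. 212.] [504. 297.]
0.11 [405. 204.] [414. 207.] [505. 293.]
0.115 [405. 198.] [414. 201.] [505. 287.]
0.12 [405. 192.] [414. 195.] [506. 282.]
obs side 411,201; scene tip mid ~ 509.5454545454545 285.9090909090909
```

Side and scene views put the tip at about 114.5 mm with TCP z at 0.0937, so contact should come near TCP z 0.085. Angles give 2.07 rad/s at 10.0 s, losing about 0.11 rad/s². Expected fork passes are about 11.7 s, 15.4 s and 20.8 s (slow), and I plan to stop on the slow one.

```bash
python3 -m jog '[[[0,0,2],0,255],[[0,0,2],0,255],[[0,0,1.5],0,255],[[0,0,0],0,255],[[0,0,0],0,255],[[0,0,0],0,255],[[0,0,0],0,255],[[0,0,0],0,255]]'
python3 -m jog '[[[0,0,0],0,255],[[0,0,0],0,255],[[0,0,0],0,255],[[0,0,0],0,255],[[0,0,0],0,255],[[0,0,0],0,255],[[0,0,0],0,255],[[0,0,0],0,255]]'
python3 pic.py i1 side; python3 pic.py i2 scene;python3 go.py 52.7 80 0 85
python3 - <<'E'
import cv2,numpy as np
b=cv2.imread("pics/i1_side.png")[100:240,320:500];a=cv2.imread("pics/i2_scene.png")[170:310,430:610]
m=cv2.resize(np.hstack([a,b]),None,fx=2.2,fy=2.2);cv2.imwrite("pics/ii.png",cv2.convertScaleAbs(m,alpha=1.3,beta=20))
E
```

```text
time_s: 11.35
eef_pos: [0.609, 0.0798, 0.0879]
tool_rot: [[0.606, 0.796, 0.0], [0.796, -0.606, 0.0], [0.0, 0.0, -1.0]]
force: [-0.7, 0.1, 0.4]
finger_gap: -0.001
time_s: 12.15
eef_pos: [0.609, 0.0798, 0.0877]
tool_rot: [[0.606, 0.796, -0.0], [0.796, -0.606, 0.0], [-0.0, -0.0, -1.0]]
force: [0.3, 0.4, 0.4]
finger_gap: -0.003
side 12.15 crop 920 508
scene 12.2 crop 954 518
t 12.25 pos [0.609  0.0798 0.0878] target [0.6091 0.0799 0.085 ] tool d mm [0.1 0.1 2.8] yaw x 52.7 F [-0.4 -0.6  0. ] gap -0.003172472140783608 J [ 4.  8. 80.  0. 92. 42.]
```

View pics/i1_side.png

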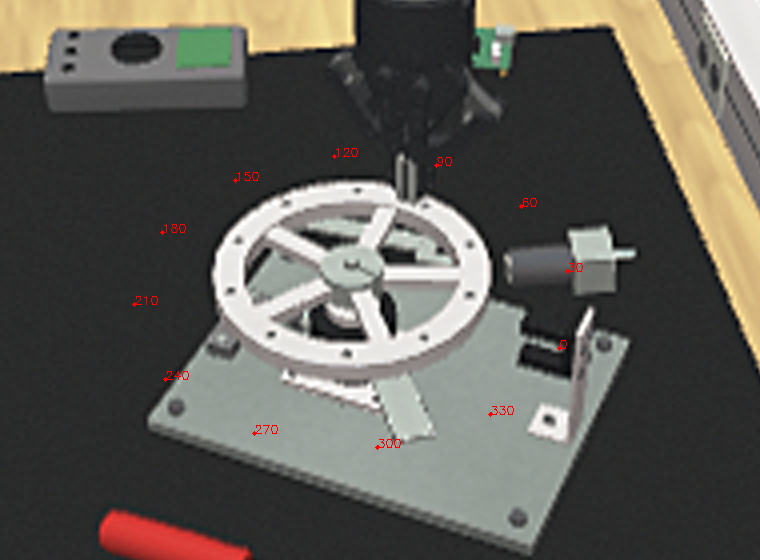

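View pics/ii.png

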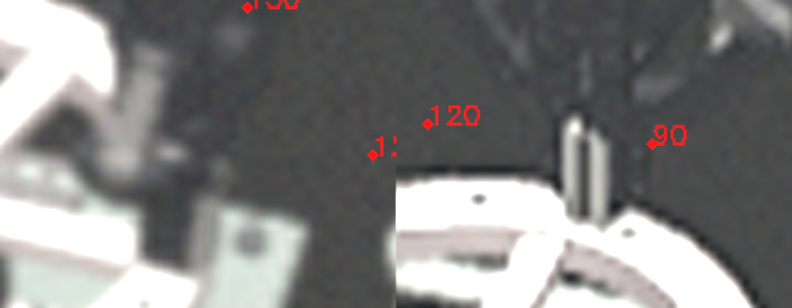

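View pics/i2_scene.png

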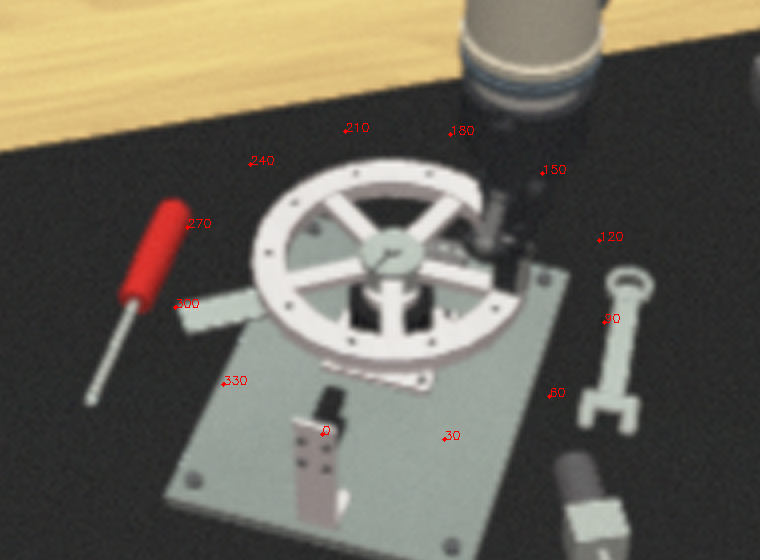

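```bash
python3 ang.py side 401 441 434 433 310 scene 180 315 190 333 300
```

```text
side deg 310.11 rad [5.412] res px [-0.7 -0.1  0.7 -0.3]
scene deg 307.2 rad [5.362] res px [-0.3 -0.9 -0.2  1.1]
```

```bash
python3 -m jog '[[[0,0,0],0,255],[[0,0,0],0,255],[[0,0,0],0,255],[[0,0,0],0,255],[[0,0,0],0,255],[[0,0,0],0,255],[[0,0,0],0,255],[[0,0,0],0,255]]'
python3 -m jog '[[[0,0,0],0,255],[[0,0,0],0,255],[[0,0,0],0,255],[[0,0,0],0,255],[[0,0,0],0,255],[[0,0,0],0,255],[[0,0,0],0,255],[[0,0,0],0,255]]'
python3 pic.py j1 side; python3 -m jog '[[[0,0,0],0,255],[[0,0,0],0,255],[[0,0,0],0,255],[[0,0,0],0,255],[[0,0,0],0,255],[[0,0,0],0,255],[[0,0,0],0,255],[[0,0,0],0,255]]'
python3 -m jog '[[[0,0,0],0,255],[[0,0,0],0,255],[[0,0,0],0,255],[[0,0,0],0,255],[[0,0,0],0,255],[[0,0,0],0,255],[[0,0,0],0,255],[[0,0,0],0,255]]'
python3 pic.py j2 side scene
```

```text
time_s: 13.05
eef_pos: [0.609, 0.0798, 0.0878]
tool_rot: [[0.606, 0.796, 0.0], [0.796, -0.606, 0.0], [0.0, 0.0, -1.0]]
force: [-1.1, -0.5, 0.4]
finger_gap: 0.004
time_s: 13.85
eef_pos: [0.609, 0.0798, 0.0878]
tool_rot: [[0.606, 0.796, 0.0], [0.796, -0.606, -0.0], [0.0, 0.0, -1.0]]
force: [0.4, 0.9, 0.0]
finger_gap: -0.003
side 13.85 crop 920 508
time_s: 14.7
eef_pos: [0.609, 0.0798, 0.0877]
tool_rot: [[0.606, 0.796, -0.0], [0.796, -0.606, -0.0], [-0.0, -0.0, -1.0]]
force: [0.4, 0.7, -0.4]
finger_gap: -0.001
time_s: 15.5
eef_pos: [0.609, 0.0798, 0.0878]
tool_rot: [[0.606, 0.796, -0.0], [0.796, -0.606, -0.0], [-0.0, 0.0, -1.0]]
force: [-0.3, -0.8, -0.4]
finger_gap: 0.001
side 15.5 crop 920 508
scene 15.55 crop 954 518
```

View pics/j1_side.png

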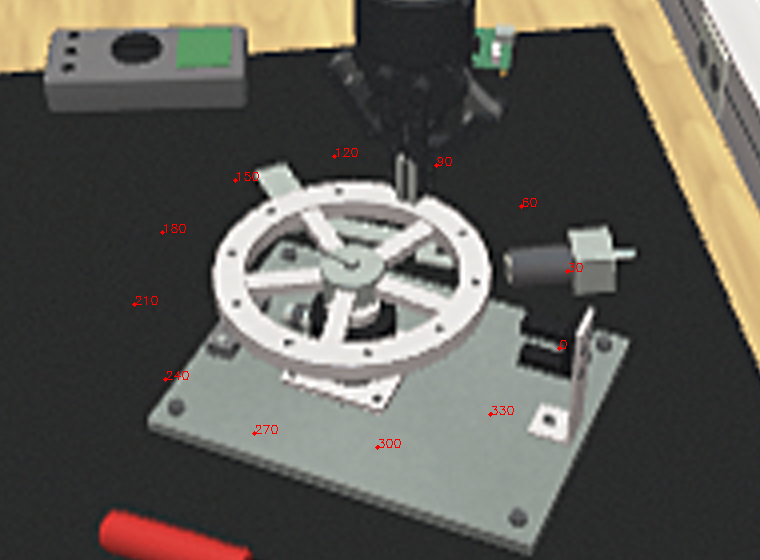

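View pics/j2_side.png

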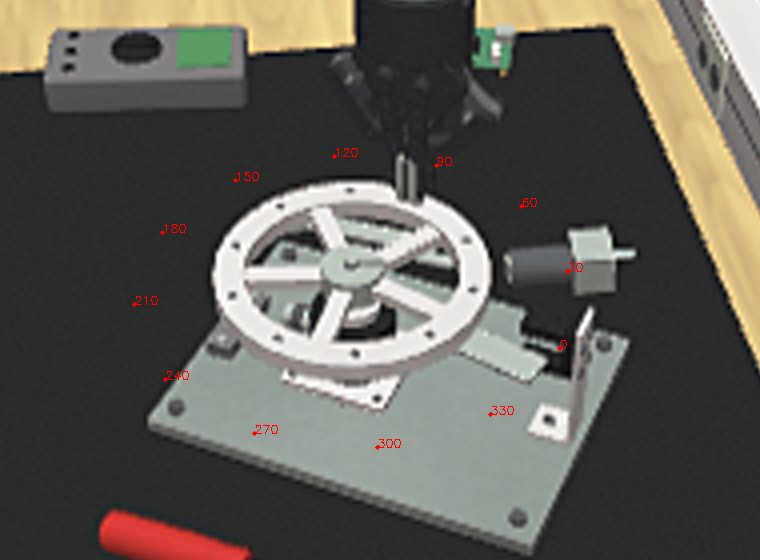

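View pics/j2_scene.png

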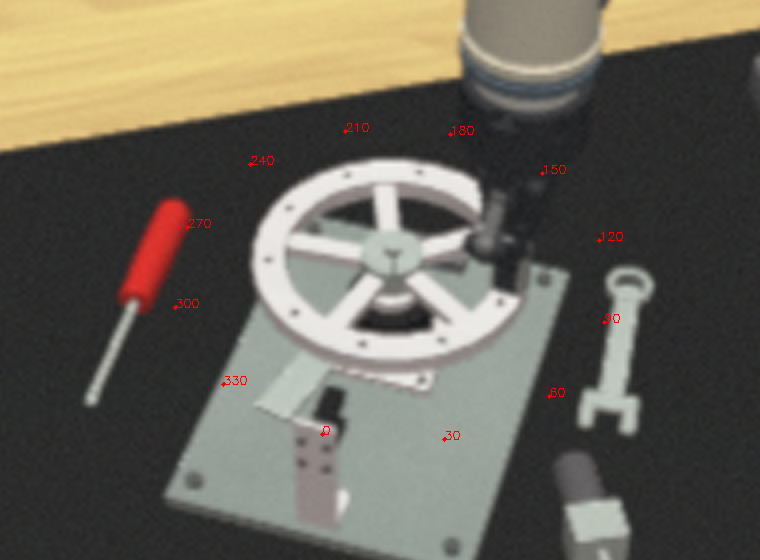

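```bash
python3 ang.py side 255 177 289 163 137 side 532 381 550 362 345 scene 256 404 292 419 338
cat > pred.py <<'E'
import numpy as np
from scipy.optimize import curve_fit
# unwrapped turned angle (clockwise positive), th listed as 2pi*k
T=2*np.pi
obs=np.loadtxt("obs.txt")
t,th,k=obs.T
y=th-k*T
f=lambda t,y0,v,a: y0-v*(t-t0)+a*(t-t0)**2/2
t0=t[-1]
p,c=curve_fit(f,t,y,[y[-1],1.5,.1]); s=np.sqrt(np.diag(c)); print("y0,v,a at",t0,p.round(4),s.round(4)); print("res",(y-f(t,*p)).round(3))
y0,v,a=p; print("coasts further",v*v/2/a)
for n in range(0,-8,-1):
    d=y0-n*T
    if d>0 and v*v-2*a*d>0: vv=np.sqrt(v*v-2*a*d); print("pass",n,"t",(t0+(v-vv)/a).round(3),"v",vv.round(3))
    elif d>0: print("never",n)
E
cat > obs.txt <<'E'
8.55 0.150 0
9.45 4.479 1
9.50 4.353 1
10.45 2.402 1
10.50 2.303 1
12.15 5.412 2
12.20 5.362 2
E
```

```text
side deg 139.01 rad [2.426] res px [ 0.1 -1.3 -0.6 -0.1]
side deg 349.48 rad [6.1] res px [-0.6  0.1 -0.2 -0.8]
scene deg 346.21 rad [6.042] res px [ 0.3  0.1 -0.4  0.3]
```

```bash
cat >> obs.txt <<'E'
13.85 2.426 2
15.50 6.100 3
15.55 6.042 3
E
python3 pred.py
```

```text
y0,v,a at 15.55 [-12.8161   1.4941   0.1018] [0.0121 0.0084 0.0024]
res [ 0.013  0.004 -0.017 -0.009 -0.008 -0.007  0.035 -0.011 -0.008  0.009]
coasts further 10.96345976737112
pass -3 t 20.384 v 1.002
never -4
never -5
never -6
never -7
```

Run:
```python
import cv2,numpy as np
a=cv2.imread("pics/i2_scene.png")[370:470,270:370];b=cv2.imread("pics/i1_side.png")[290:390,505:605]
cv2.imwrite("pics/fk.png",cv2.resize(np.hstack([a,b]),None,fx=4,fy=4,interpolation=cv2.INTER_CUBIC))
```

```text
(no output)
```

View pics/fk.png

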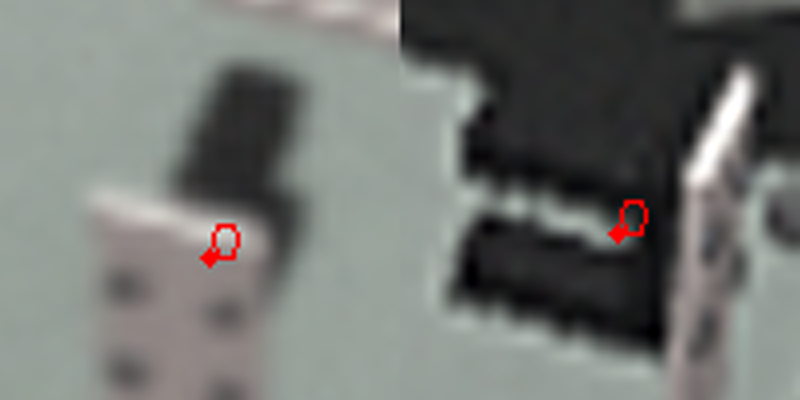

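Run:
```python
from h import *
import pickle
C=pickle.load(open("cam.pkl","rb")); q=np.load("q.npy")
off={"scene":(954,518),"side":(920,508)}
S=lambda x,y:(np.array([270+x/4,370+y/4])-1.5+off["scene"])/4
D=lambda x,y:(np.array([505+(x-400)/4,290+y/4])-1.5+off["side"])/4
O=[("scene",S(225,70),[.118,-.0065,.107]),("scene",S(303,78),[.118,.0065,.107]),("scene",S(92,205),[.159,-.013,.116]),("scene",S(265,243),[.159,.013,.116]),
("side",D(690,183),[.157,-.013,.116]),("side",D(745,70),[.157,.013,.116])]
for n in("scene","side"):
    o=[x for x in O if x[0]==n]
    f=lambda t:np.concatenate([proj(C[m],world([q[0],q[1],t[0]],L))[0]-p for m,p,L in o])
    s=least_squares(f,[q[2]]); print(n,s.x-q[2],s.fun.reshape(-1,2).round(1).tolist())
```

```text
scene [0.00730431] [[-0.1, -1.0], [0.2, -0.3], [0.2, 0.0], [-0.1, 0.2]]
side [-0.00202452] [[0.3, -0.1], [0.3, 0.4]]
```

The fork gives the home direction within about 0.005 rad of the model. The next fork pass is at about 20.38 s at about 1.0 rad/s, and the wheel then coasts on, so I stop it on that pass.

```bash
python3 -m jog '[[[0,0,0],0,255],[[0,0,0],0,255],[[0,0,0],0,255],[[0,0,0],0,255],[[0,0,0],0,255],[[0,0,0],0,255],[[0,0,0],0,255],[[0,0,0],0,255]]'
python3 -m jog '[[[0,0,0],0,255],[[0,0,0],0,255],[[0,0,0],0,255],[[0,0,0],0,255],[[0,0,0],0,255],[[0,0,0],0,255],[[0,0,0],0,255],[[0,0,0],0,255]]'
python3 -m jog '[[[0,0,0],0,255],[[0,0,0],0,255],[[0,0,0],0,255],[[0,0,0],0,255],[[0,0,0],0,255],[[0,0,0],0,255],[[0,0,0],0,255],[[0,0,0],0,255]]'
python3 pic.py k1 side scene
```

```text
time_s: 16.4
eef_pos: [0.609, 0.0798, 0.0878]
tool_rot: [[0.606, 0.796, -0.0], [0.796, -0.606, -0.0], [-0.0, -0.0, -1.0]]
force: [0.6, -0.5, -0.1]
finger_gap: -0.003
time_s: 17.2
eef_pos: [0.609, 0.0798, 0.0878]
tool_rot: [[0.606, 0.796, -0.0], [0.796, -0.606, 0.0], [0.0, -0.0, -1.0]]
force: [0.8, -0.2, -0.5]
finger_gap: -0.005
time_s: 18.0
eef_pos: [0.609, 0.0798, 0.0878]
tool_rot: [[0.606, 0.796, 0.0], [0.796, -0.606, -0.0], [0.0, 0.0, -1.0]]
force: [0.8, -1.1, 0.2]
finger_gap: 0.001
side 18.0 crop 920 508
scene 18.05 crop 954 518
```

View pics/k1_side.png

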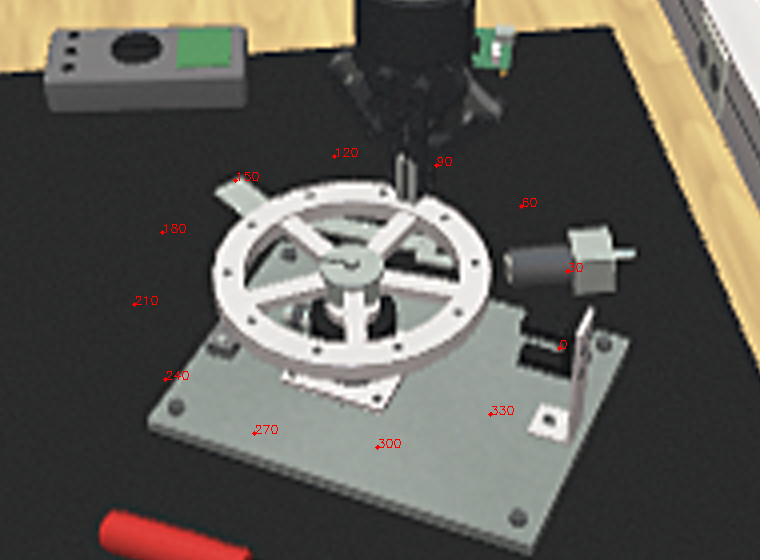

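View pics/k1_scene.png

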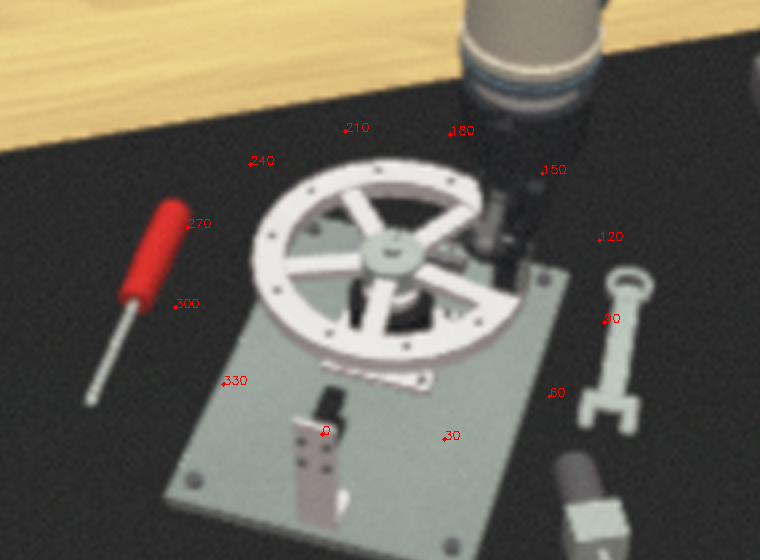

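```bash
python3 ang.py side 214 191 239 175 150 | tee /tmp/a; echo "18.0 $(grep -o 'rad \[[0-9.]*' /tmp/a | cut -d[ -f2) 3" >> obs.txt; python3 pred.py
python3 -m jog '[[[0,0,0],0,255],[[0,0,0],0,255],[[0,0,0],0,255],[[0,0,0],0,255],[[0,0,0],0,255],[[0,0,0],0,255],[[0,0,0],0,255],[[0,0,0],0,255]]'
python3 -m jog '[[[0,0,0],0,255],[[0,0,0],0,255],[[0,0,0],0,255],[[0,0,0],0,255],[[0,0,0],0,255],[[0,0,0],0,255],[[0,0,0],0,255],[[0,0,0],0,255]]'
python3 pic.py l1 side scene
```

```text
side deg 153.59 rad [2.681] res px [-0.3 -0.   0.5  0.6]
y0,v,a at 18.0 [-16.169    1.2439   0.1019] [0.0148 0.0067 0.0013]
res [ 0.013  0.004 -0.017 -0.009 -0.007 -0.006  0.035 -0.011 -0.009  0.008
  0.   ]
coasts further 7.589802518732034
pass -3 t 20.389 v 1.0
never -4
never -5
never -6
never -7
time_s: 18.9
eef_pos: [0.609, 0.0798, 0.0878]
tool_rot: [[0.606, 0.796, -0.0], [0.796, -0.606, -0.0], [-0.0, -0.0, -1.0]]
force: [0.6, -1.0, 0.9]
finger_gap: 0.005
time_s: 19.7
eef_pos: [0.609, 0.0798, 0.0878]
tool_rot: [[0.606, 0.796, -0.0], [0.796, -0.606, 0.0], [-0.0, -0.0, -1.0]]
force: [0.2, -0.4, 0.0]
finger_gap: 0.003
side 19.7 crop 920 508
scene 19.75 crop 954 518
```

View pics/l1_side.png

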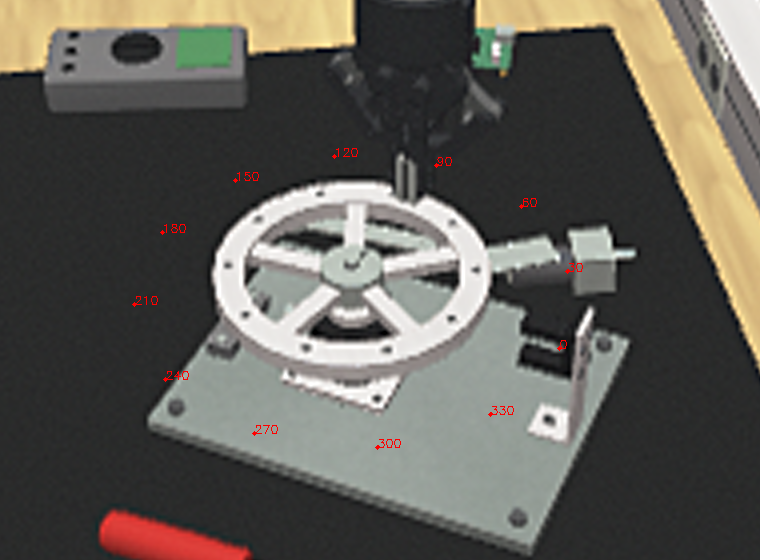

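View pics/l1_scene.png

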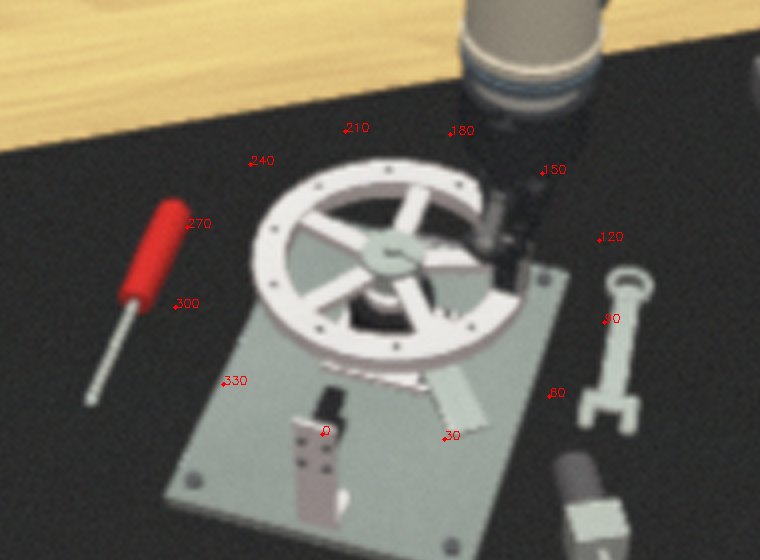

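```bash
python3 ang.py side 548 235 563 258 40 scene 456 434 491 427 38
cp obs.txt obs2.txt; echo "19.75 $(python3 ang.py scene 456 434 491 427 38 | grep -o 'rad \[[0-9.]*' | cut -d[ -f2) 3" >> obs.txt; python3 pred.py
```

```text
side deg 39.91 rad [0.697] res px [ 0.2  0.1 -0.4 -0.1]
scene deg 37.45 rad [0.654] res px [-0.4 -0.2  0.  -1. ]
y0,v,a at 19.75 [-18.194    1.0668   0.1018] [0.0133 0.005  0.0008]
res [ 0.013  0.004 -0.017 -0.009 -0.008 -0.007  0.035 -0.012 -0.009  0.008
  0.003 -0.002]
coasts further 5.592315593497568
pass -3 t 20.384 v 1.002
never -4
never -5
never -6
never -7
```

The two views agree: home at 20.384 s at 1.0 rad/s. The call starts at 19.8 s, so the press goes in rows 5 and 6.

```bash
python3 -m jog '[[[0,0,0],0,255],[[0,0,0],0,255],[[0,0,0],0,255],[[0,0,0],0,255],[[0,0,2],0,255],[[0,0,3.5],0,255],[[0,0,0],0,255],[[0,0,0],0,255]]'
python3 pic.py m1 side scene; python3 go.py 52.7 80 0 85
```

```text
time_s: 20.6
eef_pos: [0.6093, 0.0799, 0.083]
tool_rot: [[0.606, 0.796, 0.001], [0.796, -0.606, 0.0], [0.001, 0.001, -1.0]]
force: [-0.4, -0.3, 5.1]
finger_gap: 0.001
side 20.6 crop 920 508
scene 20.65 crop 954 518
t 20.7 pos [0.6093 0.0799 0.0829] target [0.6091 0.0799 0.085 ] tool d mm [-0.1 -0.1 -2.1] yaw x 52.7 F [-0.4 -0.2  4.9] gap -0.0005471959903185262 J [ 4.  8. 80.  0. 92. 42.]
```

View pics/m1_side.png

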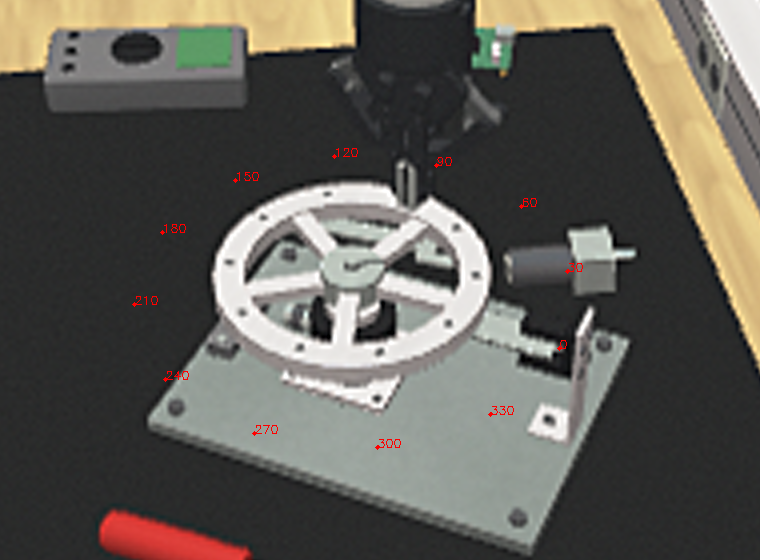

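View pics/m1_scene.png

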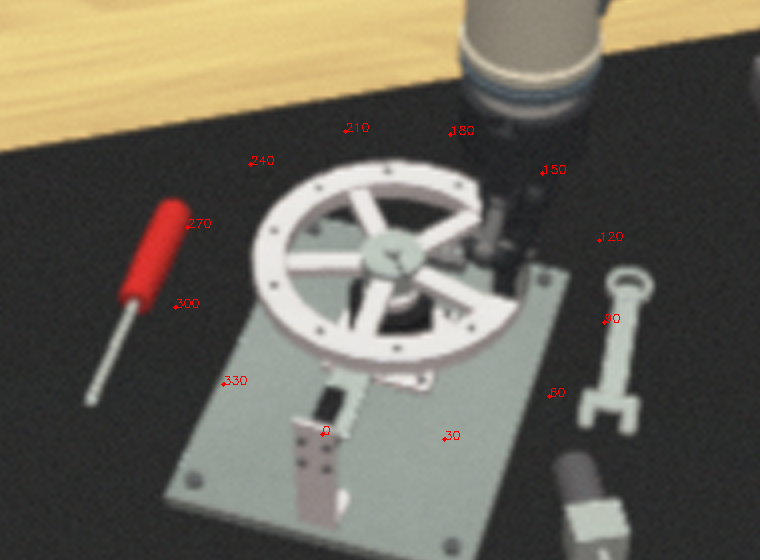

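The wheel is stopped with 5 N on the rim and the flag is in the fork. I'll overlay the flag outline to measure the remaining angle.

```bash
cat > ov.py <<'E'
import sys,pickle
from h import *
C=pickle.load(open("cam.pkl","rb")); q=np.load("q.npy"); off={"scene":(954,518),"side":(920,508)}
tag=sys.argv[1]; out=[]
for n,(x0,y0) in (("scene",(280,350)),("side",(450,280))):
    im=cv2.imread(f"pics/{tag}_{n}.png"); z=cv2.resize(im[y0:y0+110,x0:x0+130],None,fx=6,fy=6,interpolation=cv2.INTER_CUBIC)[:, :780]
    for th,col in zip([float(v) for v in sys.argv[2:]],((0,0,255),(0,160,0),(255,0,0))):
        w=world([q[0],q[1],q[2]+th],[[.092,-.012,.0895-.0012],[.14,-.012,.0895-.0012],[.14,.012,.0895-.0012],[.092,.012,.0895-.0012]])
        u=(proj(C[n],w)*4+1.5-off[n]-[x0,y0]+.5)*6
        cv2.polylines(z,[np.int32(u)],True,col,1)
    cv2.imwrite(f"pics/ov_{tag}_{n}.png",z[:600])
E
python3 ov.py m1 0 0.05 0.1
```

View pics/ov_m1_scene.png

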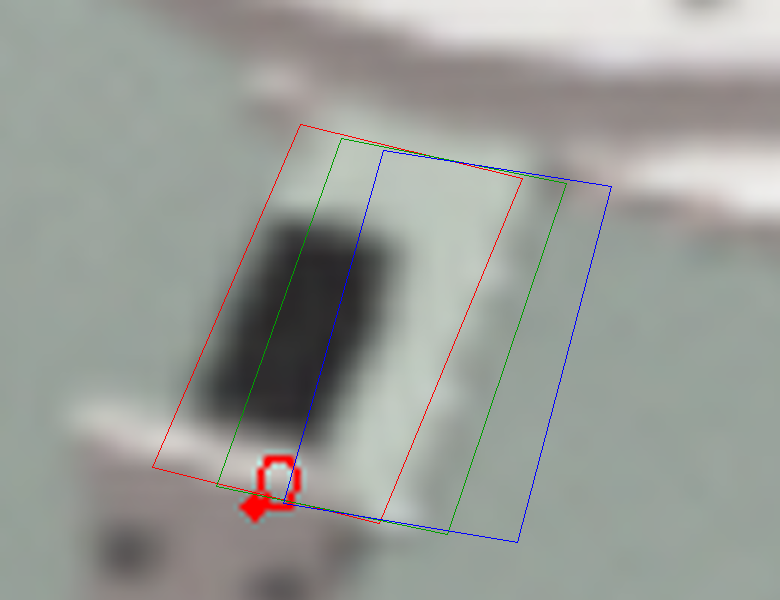

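View pics/ov_m1_side.png

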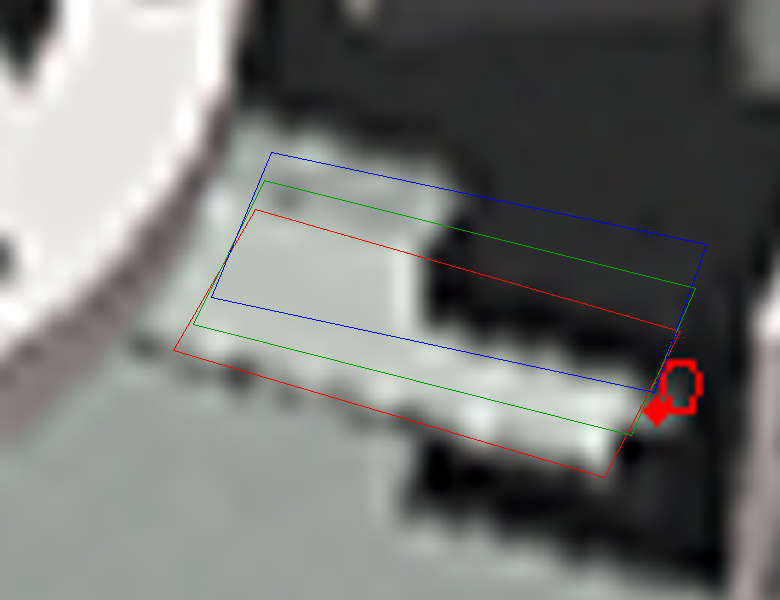

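The overlay puts the flag at about +0.01 to +0.02 rad (about 1–2 mm at the fork), so it is squarely in the fork. I'll check that it stays still, that the hold persists and that nothing else moved.

```bash
python3 -m jog '[[[0,0,0],0,255],[[0,0,0],0,255],[[0,0,0],0,255],[[0,0,0],0,255],[[0,0,0],0,255],[[0,0,0],0,255],[[0,0,0],0,255],[[0,0,0],0,255]]'
python3 pic.py n1 side scene; python3 ov.py n1 0 0.02
python3 - <<'E'
import cv2,numpy as np
for n in("side","scene"):
    d=cv2.absdiff(cv2.imread(f"pics/m1_{n}.png"),cv2.imread(f"pics/n1_{n}.png")); print(n,d.max(),d.mean())
from workcell import r
im=r.get_image("scene")["color"][:,:,::-1]; d=cv2.absdiff(im,cv2.imread("pics/scene0.png")).max(2)
ys,xs=np.where(cv2.medianBlur(d,3)>40); print("changed px box",xs.min(),xs.max(),ys.min(),ys.max())
cv2.imwrite("pics/diff.png",cv2.convertScaleAbs(d,alpha=3)); print(r.sense()["force"])
E
```

```text
time_s: 21.5
eef_pos: [0.6091, 0.08, 0.0824]
tool_rot: [[0.606, 0.796, 0.0], [0.796, -0.606, 0.0], [0.0, 0.0, -1.0]]
force: [0.9, 1.1, 4.1]
finger_gap: 0.0
side 21.5 crop 920 508
scene 21.55 crop 954 518
side 85 1.597466322055138
scene 36 1.805061090225564
changed px box 35 412 0 238
[1.03626934 0.89733501 5.35077571]
```

View pics/diff.png

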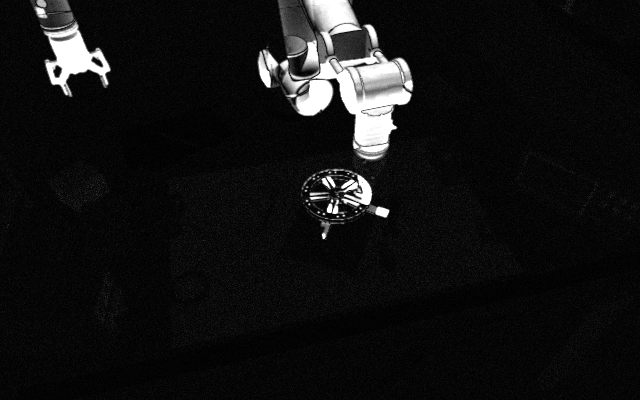

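View pics/ov_n1_scene.png

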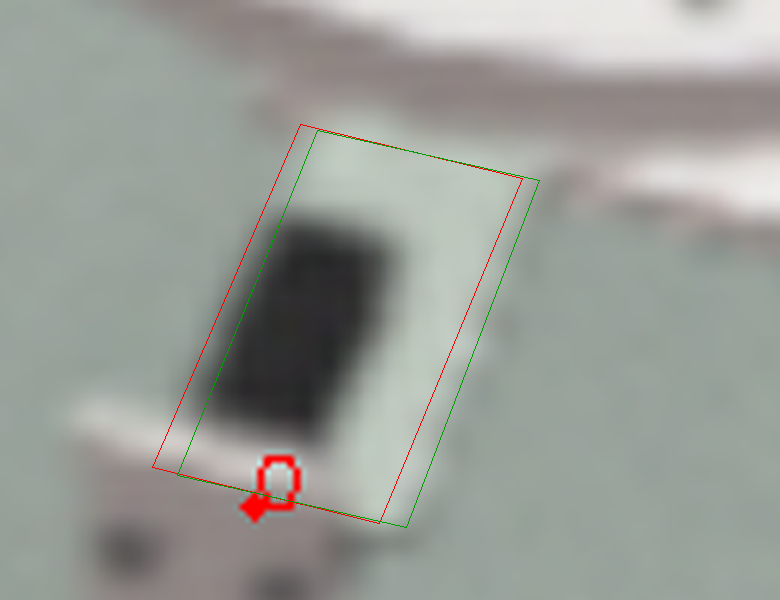

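View pics/ov_n1_side.png

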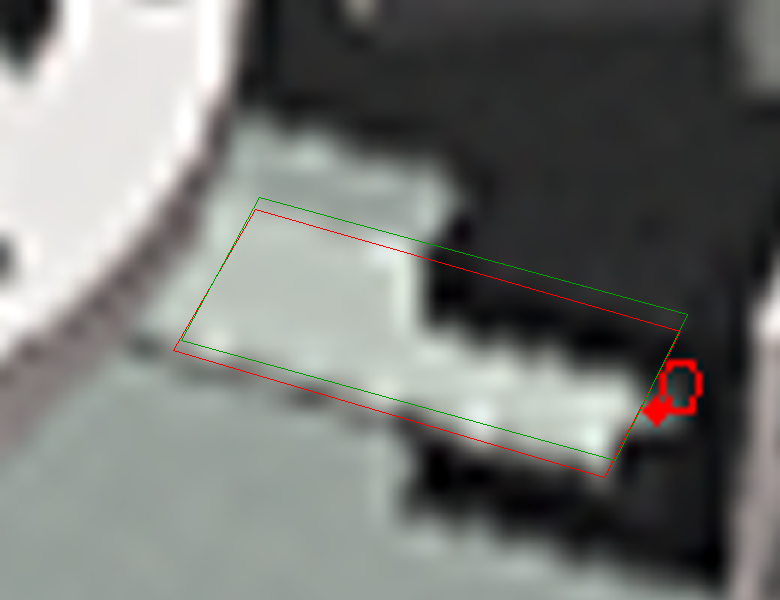

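Run:
```python
from workcell import r
print(r.sign_off())
```

```text
the job is handed in; nothing more can be done
None
```

The job is done and handed in at about 21.7 s: the flag rests in the fork and the fingertip is still holding the wheel.

**What I did**
- **Flick:** I pushed the flag's edge clockwise and the wheel spun off at about 2.2 rad/s. The flag ran freely through the fork three times, at about 8.6, 11.7 and 15.4 s.
- **Stop:** When the flag came round again at about 20.4 s, doing about 1 rad/s, I pressed a fingertip on the rim's top and the wheel stopped.

**Last checks**
- **Flag position:** It is about 0.01 rad (about 1.5 mm at the fork) off home, and that angle is good to about 0.01 rad. Two picture pairs 0.9 s apart show it in the same place.
- **Hold:** The fingertip pushes down with 4–5 N.
- **Surroundings:** A before/after picture difference shows changes only at the arm and the wheel with its flag. The bystanders, fork and bracket look unmoved.

**What disagreed**
- The first flick missed, passing over the flag without touching it.
- In the pictures the shut fingertips ended about 20 mm behind the reported tool point, not 19 mm ahead of it. I set heights from the pictures after that; contact with the rim then came about where expected.

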